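# Check the delivered tube racks in at the reader

## Robot

A 6-joint arm with a two-finger parallel gripper is mounted at the origin on the work surface. World frame = base frame: x ahead of the robot, y to its left, z up, the work surface at z = 0. Lengths are in m, angles in rad, forces in N, time in s.
With the tool pointing down it reaches from about 0.275 to 0.725 m from the base axis. Payload 15.9 kg.
Tool frame: the origin (TCP) lies on the centre line of the jaws, within the pads' length; the fingertips stand 14 mm ahead of it and the grasp point (between the pads) lies 5 mm behind it; z points along the fingers, y is the line along which they close (so a half turn about z gives the same grasp; the last joint's range is limited). The gripper opens to 85 mm and grips with 20 to 120 N. Pads are 22 mm wide; open, the fingers measure 114 mm over their backs; the gripper's body (76 mm by 85 mm) begins 54 mm behind the grasp point. The pads swing forward as they close: fully open they stand 13 mm farther back than shut.
Start: joints at [1.158, 0.213, -0.034, 1.323, 0, 1.571], TCP at [0.201, 0.458, 0.245] pointing down, gripper open.
Joint ranges: [-2.98, 2.98], [-0.74, 1.72], [-1.14, 1.35], [-2.1, 2.04], [-1.57, 1.44], [-3.14, 3.14]. Speed limits (rad/s): [1.89, 1.89, 2.39, 2.57, 3.14, 3.14].

## Interface

Orientations are given as a unit quaternion [x, y, z, w].
In Python, from bench import status, viewer, workorder gives the robot as it stands. The module is installed in compiled form; this text tells all that it offers.
- The arm moves only by the shell command python3 -m jog 'ROWS'. ROWS is JSON, a list that holds one entry, the list of rows, each a list of 7 numbers: the shift along the tool's x, y, z in units of 10 cm (1.0 is 10 cm), then the turn, a rotation vector about the tool's x, y, z in units of 90 degrees (1.0 is 90 degrees), then the opening, from -1 (shut) to 1 (fully open). In form: [[[tx, ty, tz, ax, ay, az, hand], ...]]. A call has 1 to 5 rows; each row shifts and turns the commanded pose from where the row before left it, along the tool's axes as they then stand; what a row does not reach is not made up. A row lasts 1/12 s, in which the tool goes at most 41.7 mm and 7.16 degrees, less where a joint would pass 70% of its speed; a pose out of reach is approached as far as the arm can. A call with a number of a shift or a turn outside -1 to 1 is refused whole. A call with a gripper value outside its range is refused whole. The fingers move at their own pace and stop on an object; the grip force is fixed at half the most. Time passes only in rows, so rows that do not move let the fingers close. It gives the time, the measured TCP pose, the force, the opening and the grip force at its end, in the units of the state.
- status.read_state(): the state, without advancing time (a new reading comes with each control period).
- viewer.camera(name): name is "scene" or "top"; returns a dict with "frame" (384x512x3 uint8, red, green, blue), "intrinsics" (3x3 intrinsics, pixels), "dist" ([k1, k2, p1, p2, k3] as OpenCV has them; the pictures are not rectified), "T" (4x4, takes a point from camera to world coordinates). Camera axes: x right, y down, z forward; pixel columns grow to the right and rows downward; lengths in m; the calibration is good to about 2 mm. A picture is of the moment at which its call begins. There is no depth.
- workorder.hand_in(): hands the job in; it is judged then, once.
The state is a dict: "time": time; "joint_positions": joint angles; "joint_vel": joint speeds; "joint_efforts": joint torques, N m; "tool_pos": TCP position; "eef_rot": TCP orientation; "wrist_force": force on the tool from outside, world axes, zero at the start; "moment": the same for the moment, N m; "finger_gap": finger opening in m; "gripper_force": force on a finger pad.
Only numpy, scipy, OpenCV 4.12 (cv2) and the standard library are available. Lean on these libraries where they do the work, as an engineer would, in place of code of your own. Each camera call takes 0.05 s, during which the arm holds its last target. There are 200 camera calls.

## Task

Three look-alike transport boxes have come in, and one or two of them hold a rack loaded with capped tubes: lift the lids one at a time, never having two boxes open together, to find the loaded racks. Keeping it upright, slide each loaded rack tube end first in a lane of its own on the reader, under the low reading head, until it stands fully home against the stop at the end and snug along the lane's right-hand rail, then press the start key once every loaded rack is home. Leave the empty rack in its box and all three lids properly back on, and leave the other things on the bench alone.

Things in the scene. Friction and masses are not known exactly. Their poses are not given: they have to be found in the camera images.
- box1_rim (a point): Centre of the mouth of a grey transport box fixed to the bench: 190 (x) x 144 (y) x 66 mm tall, rim 66 mm above the bench, walls and floor 3 mm. Two ribs, 8 mm tall and 120 mm long, run along x on its floor at y = +-28 to 34 mm; the contents stand between them. The boxes look alike; which stands where varies
- lid1_grip (a point): Middle of the carrying bar on the lift-off lid of box 1: bar 90 (x) x 14 (y) mm, 14 mm tall, open underneath between end posts. Plate 196 x 150 mm, its top 27 mm below this point; under it a 176 x 130 x 5 mm plug (4 mm play in the mouth). This point is 31 mm above the rim when seated, 36 mm above a surface the lid lies on. 160 g
- box2_rim (a point): Centre of the mouth of a grey transport box fixed to the bench: 190 (x) x 144 (y) x 66 mm tall, rim 66 mm above the bench, walls and floor 3 mm. Two ribs, 8 mm tall and 120 mm long, run along x on its floor at y = +-28 to 34 mm; the contents stand between them. The boxes look alike; which stands where varies
- lid2_grip (a point): Middle of the carrying bar on the lift-off lid of box 2: bar 90 (x) x 14 (y) mm, 14 mm tall, open underneath between end posts. Plate 196 x 150 mm, its top 27 mm below this point; under it a 176 x 130 x 5 mm plug (4 mm play in the mouth). This point is 31 mm above the rim when seated, 36 mm above a surface the lid lies on. 160 g
- box3_rim (a point): Centre of the mouth of a grey transport box fixed to the bench: 190 (x) x 144 (y) x 66 mm tall, rim 66 mm above the bench, walls and floor 3 mm. Two ribs, 8 mm tall and 120 mm long, run along x on its floor at y = +-28 to 34 mm; the contents stand between them. The boxes look alike; which stands where varies
- lid3_grip (a point): Middle of the carrying bar on the lift-off lid of box 3: bar 90 (x) x 14 (y) mm, 14 mm tall, open underneath between end posts. Plate 196 x 150 mm, its top 27 mm below this point; under it a 176 x 130 x 5 mm plug (4 mm play in the mouth). This point is 31 mm above the rim when seated, 36 mm above a surface the lid lies on. 160 g
- rack1_mid (a point): Middle of a loaded tube rack (28 mm above its underside): white base 130 (x) x 40 (y) x 42 mm tall, eight capped tubes over its +x part, 56 mm tall in all; the last 54 mm at the -x end are a bare tail. x points to the tube end, z up. About 260 g. None if absent: one or two loaded racks are there, in boxes at the start
- rack1_nose (a point): Middle of the tube-end face of loaded rack 1, 65 mm along x from its middle, at the same height
- rack2_mid (a point): Middle of a loaded tube rack (28 mm above its underside): white base 130 (x) x 40 (y) x 42 mm tall, eight capped tubes over its +x part, 56 mm tall in all; the last 54 mm at the -x end are a bare tail. x points to the tube end, z up. About 260 g. None if absent: one or two loaded racks are there, in boxes at the start
- rack2_nose (a point): Middle of the tube-end face of loaded rack 2, 65 mm along x from its middle, at the same height
- empty_rack_mid (a point): Centre of an empty rack of the same kind without tubes, 130 x 40 x 42 mm, standing in one of the boxes (this point is 21 mm above its underside). It stays in its box
- reader: Rack reader, fixed; origin on the bench, x away from the robot along its two lanes. Bed 10 mm thick, x -155 to 110 mm, y +-100. Flat guide rails stand 8 mm above the bed from x = -145 mm on; lanes between them 52 mm wide: y -82 to -30 and 3 to 55 mm. Reading head from x = 40 mm on: underside 78 mm above the bench (12 mm over the caps), top 160. Stop face at x = 110 mm; housing behind it 165 mm tall
- lane1_home (a point): Where the middle of a loaded rack lies when home in lane 1 (right-hand, -y): tube end on the stop, -y flank on the lane's right-hand rail, 38 mm above the bench; frame as the reader's. A home rack's last 60 mm stick out in front of the reading head; 12 mm are free between its +y flank and the left-hand rail
- lane1_stop (a point): Point on the stop face at the end of lane 1, 65 mm beyond lane1_home along x: the tube-end face of a home rack touches it
- lane2_home (a point): Where the middle of a loaded rack lies when home in lane 2 (left-hand, +y): tube end on the stop, -y flank on the lane's right-hand rail, 38 mm above the bench; frame as the reader's. A home rack's last 60 mm stick out in front of the reading head; 12 mm are free between its +y flank and the left-hand rail
- lane2_stop (a point): Point on the stop face at the end of lane 2, 65 mm beyond lane2_home along x: the tube-end face of a home rack touches it
- start_top (a point): Top of the round grey start key (30 mm across, in a black collar) on top of the reading head; it is pressed straight down
- start (a joint): Travel of the start key, 0 m released, 0.006 m fully down (4 N); it springs back
- cup1: Bystander: specimen jar, 54 mm across, 65 mm tall; origin at its underside. Leave alone
- marker: Bystander: marker pen lying on the bench, 130 mm long; origin at its underside. Leave alone
- gel: Bystander: gel bottle, 60 mm across, 150 mm tall; origin at its underside. Leave alone
- stapler: Bystander: stapler, 130 x 34 x 45 mm; origin at its underside. Leave alone
- label_roll: Bystander: roll of labels lying flat, 72 mm across, 40 mm tall; origin at its underside. Leave alone
Mind the look-alikes: they are no part of the job. Leave any red look-alike of the part that bears lid2_grip alone.

How it is judged:
By the outcome, as a careful person would: the job done as asked, in the order asked, and still so for the second after the job is handed in, with the robot touching nothing.
Of rack1, rack2 only 1 to 2 are there at a start; the rules pass over those that are not, and their reading is None.
At some moment in a run one of rack1, rack2 may be knocked a few centimetres aside while the robot is not near it.
It also fails if it takes over 210 s, if anything falls off the work surface, if the arm or the gripper's body presses on something with over 40 N, if the wrist force passes 120 N, or if a joint passes its speed limit or range.

## Working session

There is one attempt and no reset: what is moved stays moved. The work goes in short steps, Python scripts to look and compute and a shell command to move; the robot and the scene stay as the last step left them, time stands still between calls to the robot, and variables do not carry over. Pictures are saved under pics/ and viewed, at most 14 in all, crops included, and the job is handed in when it is done.

```bash
mkdir -p pics
cat > h.py <<'E'
import numpy as np, cv2, sys
from bench import status, viewer
from scipy.spatial.transform import Rotation as R
def pic(cam,name=None):
    c=viewer.camera(cam)
    if name: cv2.imwrite(f'pics/{name}.png',cv2.cvtColor(c['frame'],cv2.COLOR_RGB2BGR))
    return c
def px2w(c,uv,z):
    K=np.array(c['intrinsics'],float);d=np.array(c['dist'],float);T=np.array(c['T'])
    p=cv2.undistortPoints(np.array(uv,float).reshape(-1,1,2),K,d).reshape(-1,2)
    r=np.c_[p,np.ones(len(p))]@T[:3,:3].T; o=T[:3,3]
    return o+r*((np.reshape(z,(-1,1))-o[2])/r[:,2:3])
def w2px(c,P):
    T=np.linalg.inv(np.array(c['T']));r=cv2.Rodrigues(T[:3,:3])[0]
    return cv2.projectPoints(np.array(P,float).reshape(-1,1,3),r,T[:3,3],np.array(c['intrinsics'],float),np.array(c['dist'],float))[0].reshape(-1,2)
E
python3 - <<'E'
from h import *
for n in('scene','top'):
    c=pic(n,n+'0'); print(n,np.round(c['T'],3).tolist(),np.round(c['intrinsics'],1).tolist(),c['dist'])
s=status.read_state(); print(s)
E
```

```text
scene [[0.12, 0.688, -0.716, 1.101], [0.993, -0.077, 0.092, -0.1], [0.008, -0.722, -0.692, 0.775], [0.0, 0.0, 0.0, 1.0]] [[354.8, 0.0, 259.9], [0.0, 354.8, 193.4], [0.0, 0.0, 1.0]] [-0.0545192  0.         0.         0.         0.       ]
top [[0.025, -0.995, 0.096, 0.35], [-1.0, -0.025, -0.005, -0.009], [0.008, -0.096, -0.995, 1.131], [0.0, 0.0, 0.0, 1.0]] [[363.8, 0.0, 254.6], [0.0, 363.8, 191.2], [0.0, 0.0, 1.0]] [-0.06685196  0.          0.          0.          0.        ]
{'time': 0.1, 'joint_positions': array([ 1.15798069e+00,  2.13375820e-01, -3.49712477e-02,  1.32348822e+00,
        1.31362117e-05,  1.57079291e+00]), 'joint_vel': array([-0.00066069,  0.00020753,  0.00250043, -0.00173576,  0.00091945,
       -0.00015649]), 'joint_efforts': array([ 9.19572301e-06, -6.87243390e+01,  4.87811351e+01,  1.22890959e-02,
       -4.26869906e-05, -4.55537986e-05]), 'tool_pos': array([0.20047944, 0.45774343, 0.24484118]), 'eef_rot': array([ 2.04943606e-01,  9.78773645e-01, -5.07106846e-04, -1.12894520e-04]), 'wrist_force': array([-0.37339125,  0.24229934,  0.68344794]), 'moment': array([ 0.01612767, -0.06044113,  0.0114548 ]), 'gripper_force': 0.0, 'finger_gap': 0.085427841002902}
```

View pics/top0.png

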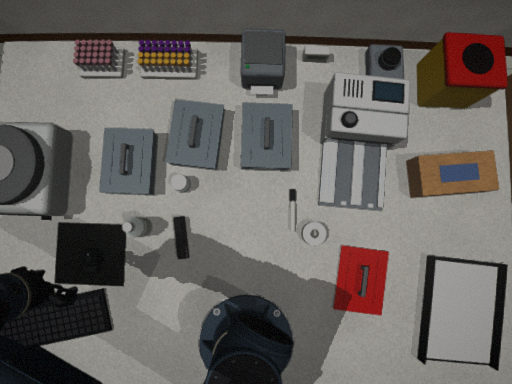

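View pics/scene0.png

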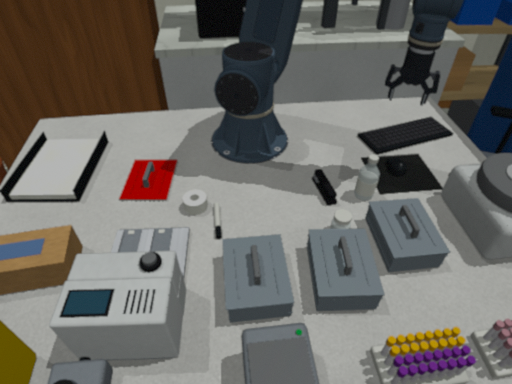

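The top view shows three grey lidded boxes at about (128,160), (196,134) and (267,135). The reader is at (355,165) with its key at (349,119), and the red decoy is at (361,280). The bench around (237,225) is free for laying lids down. Next I'll take zoomed crops to measure from.

Run:
```python
from h import *
im=cv2.imread('pics/top0.png')
a=cv2.resize(im[90:210,95:295],None,fx=4,fy=4,interpolation=cv2.INTER_CUBIC)
b=cv2.resize(im[70:215,310:395],None,fx=4,fy=4,interpolation=cv2.INTER_CUBIC)
cv2.imwrite('pics/a.png',a);cv2.imwrite('pics/b.png',b)
```

```text
(no output)
```

View pics/a.png

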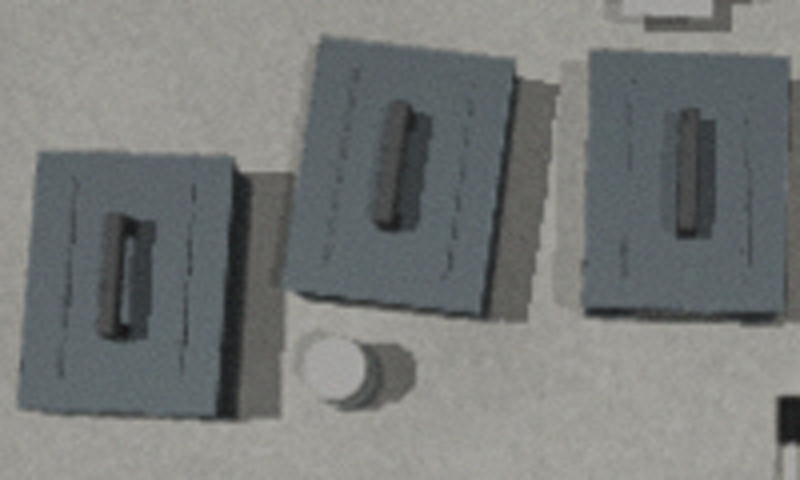

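View pics/b.png

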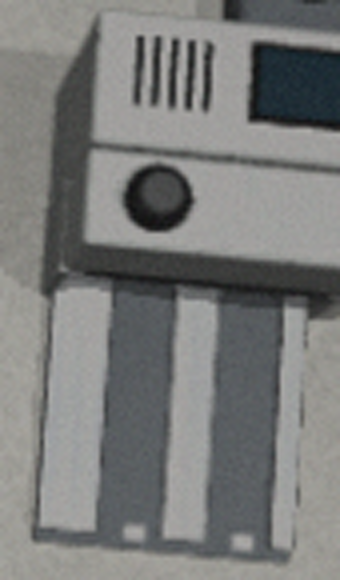

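```bash
cat >> h.py <<'E'
def plan(x,y,z,yaw=None):
    "yaw deg = world heading of tool y axis; prints rows"
    s=status.read_state(); r=R.from_quat(s['eef_rot']); M=r.as_matrix()
    cy=np.degrees(np.arctan2(M[1,1],M[0,1]))
    if yaw is None: yaw=cy
    ty=np.array([np.cos(np.radians(yaw)),np.sin(np.radians(yaw)),0]);tz=np.array([0,0,-1.]);tx=np.cross(ty,tz)
    G=R.from_matrix(np.c_[tx,ty,tz]); rv=(r.inv()*G).as_rotvec()
    d=np.array([x,y,z])-s['tool_pos']
    n=max(np.linalg.norm(d)/.0417,np.degrees(np.linalg.norm(rv))/7.16)
    print('pos',np.round(s['tool_pos'],4),'yaw',round(cy,1),'d_world',np.round(d,4))
    print('rot90 total',np.round(np.degrees(rv)/90,3),'shift/10cm old axes',np.round(M.T@d*10,3),'goal axes',np.round(G.inv().apply(d)*10,3),'minrows',round(n,2))
E
python3 - <<'E'
from h import *
from scipy.optimize import least_squares
c=pic('top')
A={'A':[(38,152),(235,157),(217,415),(20,410)],'B':[(321,37),(515,62),(484,318),(287,290)],'C':[(590,50),(790,57),(784,313),(585,310)]}
L=np.array([(98,75),(98,-75),(-98,-75),(-98,75)])/1000
bars={'A':[(121,214),(112,335)],'B':[(403,104),(385,225)],'C':[(690,112),(685,234)]}
for k,v in A.items():
    uv=np.array(v)/4+[95,90]; W=px2w(c,uv,.070)[:,:2]
    def f(p): 
        r=np.array([[np.cos(p[2]),-np.sin(p[2])],[np.sin(p[2]),np.cos(p[2])]]); return (L@r.T+p[:2]-W).ravel()
    s=least_squares(f,[*W.mean(0),0]); b=px2w(c,np.array(bars[k])/4+[95,90],.104)
    print(k,s.x.round(4),'deg',np.degrees(s.x[2]).round(2),'res',np.abs(s.fun).max().round(4),'bar mid',b.mean(0)[:2].round(4))
F=np.array([(35,530,-155,100,10),(290,556,-155,-100,10)])
pts=[(98,530,-145,55),(163,538,-145,3),(208,542,-145,-30),(273,548,-145,-82),(110,292,None,55),(177,292,None,3),(218,292,None,-30),(285,305,None,-82)]
W=px2w(c,np.array([p[:2] for p in pts])/4+[310,70],.018)
def g(p):
    o=[]
    for q,w in zip(pts,W):
        d=w[:2]-p[:2]; cx,sx=np.cos(p[2]),np.sin(p[2]); lx=cx*d[0]+sx*d[1]; ly=-sx*d[0]+cx*d[1]
        o.append(ly-q[3]/1000)
        if q[2] is not None:o.append(lx-q[2]/1000)
    return o
s=least_squares(g,[.5,-.3,0]); print('reader',s.x.round(4),np.degrees(s.x[2]).round(2),np.round(s.fun,4))
x,y,t=s.x
for n,l in dict(lane1=(45,-62,38),lane2=(45,23,38)).items():
    print(n,(x+(l[0]*np.cos(t)-l[1]*np.sin(t))/1000).round(4),(y+(l[0]*np.sin(t)+l[1]*np.cos(t))/1000).round(4))
print('key',px2w(c,np.array([[159,196]])/4+[310,70],.167).round(4))
plan(.33,.05,.25,90)
E
```

```text
A [ 0.5337  0.3671 -0.0057] deg -0.33 res 0.0014 bar mid [0.5334 0.363 ]
B [ 0.6192  0.1657 -0.093 ] deg -5.33 res 0.0025 bar mid [0.6186 0.1659]
C [ 0.6202 -0.0473  0.0007] deg 0.04 res 0.0017 bar mid [ 0.6177 -0.0461]
reader [ 0.5681 -0.3247 -0.0563] -3.22 [-0.0003  0.0019  0.0009 -0.0002 -0.0013 -0.0005 -0.0004 -0.0011  0.0011
  0.0003  0.0008 -0.0011]
lane1 0.6095 -0.3891
lane2 0.6143 -0.3043
key [[ 0.6478 -0.2701  0.167 ]]
pos [0.2005 0.4578 0.2449] yaw 66.3 d_world [ 0.1295 -0.4078  0.0051]
rot90 total [-0.001 -0.    -0.263] shift/10cm old axes [-2.822 -3.215 -0.048] goal axes [-1.295 -4.078 -0.051] minrows 10.26
```

```bash
python3 -m jog '[[[0,0,0,0,0,-0.066,1],[0,0,0,0,0,-0.066,1],[0,0,0,0,0,-0.066,1],[0,0,0,0,0,-0.065,1]]]' >/dev/null
python3 -m jog '[[[-0.262,-0.316,0,0,0,0,1],[-0.262,-0.316,0,0,0,0,1],[-0.262,-0.316,0,0,0,0,1],[-0.262,-0.316,0,0,0,0,1],[-0.262,-0.316,0,0,0,0,1]]]'
python3 -m jog '[[[-0.262,-0.316,0,0,0,0,1],[-0.262,-0.316,0,0,0,0,1],[-0.262,-0.316,0,0,0,0,1],[-0.262,-0.316,0,0,0,0,1],[-0.262,-0.316,0,0,0,0,1]]]' >/dev/null
python3 -m jog '[[[-0.262,-0.316,0,0,0,0,1],[-0.262,-0.316,0,0,0,0,1],[-0.262,-0.316,0,0,0,0,1],[-0.262,-0.316,0,0,0,0,1],[-0.262,-0.316,0,0,0,0,1]]]' >/dev/null
python3 - <<'E'
from h import *
pic('scene','s1'); plan(.619,-.0467,.15,90)
E
```

```text
time: 0.9
tool_pos: [0.3323, 0.2983, 0.2453]
eef_rot: [-0.0, 1.0, -0.0, -0.0]
wrist_force: [1.2, 1.3, -0.5]
finger_gap: 0.0853
gripper_force: 0.0
pos [ 0.5977 -0.0229  0.2436] yaw 89.8 d_world [ 0.0213 -0.0238 -0.0936]
rot90 total [-0.001 -0.    -0.002] shift/10cm old axes [-0.215 -0.236  0.937] goal axes [-0.213 -0.238  0.936] minrows 2.37
```

```bash
python3 -m jog '[[[-0.108,-0.119,0.3,0,0,0,1],[-0.108,-0.119,0.3,0,0,0,1],[0,0,0.25,0,0,0,1],[0,0,0,0,0,0,1]]]'
python3 - <<'E'
from h import *
c=pic('scene'); f=cv2.cvtColor(c['frame'],cv2.COLOR_RGB2BGR)
cv2.imwrite('pics/s2.png',cv2.resize(f[150:330,180:320],None,fx=3,fy=3,interpolation=cv2.INTER_CUBIC))
E
```

```text
time: 2.12
tool_pos: [0.6129, -0.0401, 0.1548]
eef_rot: [0.0, 1.0, 0.0, -0.004]
wrist_force: [-0.7, 0.6, -1.3]
finger_gap: 0.085
gripper_force: 0.0
```

View pics/s2.png

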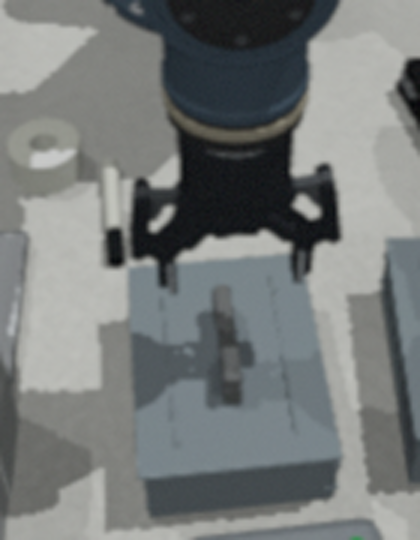

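The open gripper is straddling the bar of box C's lid, between the two finger shadows. I'll centre it, go down and grip.

```bash
python3 -m jog '[[[-0.03,-0.033,0.21,0,0,0,1],[-0.03,-0.033,0.21,0,0,0,1],[0,0,0.2,0,0,0,1],[0,0,0,0,0,0,1],[0,0,0,0,0,0,1]]]'
python3 - <<'E'
from h import *
plan(.619,-.0467,.092,90)
E
```

```text
time: 2.58
tool_pos: [0.6213, -0.0459, 0.0997]
eef_rot: [-0.0, 1.0, 0.0, 0.0]
wrist_force: [-0.1, -0.8, 0.6]
finger_gap: 0.0855
gripper_force: 0.0
pos [ 0.6213 -0.0459  0.0997] yaw 90.0 d_world [-0.0023 -0.0008 -0.0077]
rot90 total [0.    0.    0.001] shift/10cm old axes [ 0.023 -0.008  0.077] goal axes [ 0.023 -0.008  0.077] minrows 0.19
```

```bash
python3 -m jog '[[[0.023,-0.008,0.08,0,0,0,1],[0,0,0,0,0,0,-1],[0,0,0,0,0,0,-1],[0,0,0,0,0,0,-1],[0,0,0,0,0,0,-1]]]'
python3 -m jog '[[[0,0,0,0,0,0,-1],[0,0,0,0,0,0,-1],[0,0,0,0,0,0,-1],[0,0,0,0,0,0,-1]]]'
python3 -m jog '[[[0,0,-0.1,0,0,0,-1],[0,0,-0.3,0,0,0,-1],[0,0,-0.3,0,0,0,-1],[0,0,-0.3,0,0,0,-1],[0,0,0,0,0,0,-1]]]'
python3 - <<'E'
from h import *
c=pic('top','t1'); plan(.35,.035,.19,90)
E
```

```text
time: 3.0
tool_pos: [0.6193, -0.0471, 0.091]
eef_rot: [-0.0, 1.0, -0.0, 0.0]
wrist_force: [-0.8, -0.3, 0.7]
finger_gap: 0.039
gripper_force: 0.0
time: 3.33
tool_pos: [0.6193, -0.0471, 0.0907]
eef_rot: [-0.0, 1.0, -0.0, 0.0]
wrist_force: [-1.3, -0.1, 5.5]
finger_gap: 0.0131
gripper_force: 59.2
time: 3.75
tool_pos: [0.6211, -0.0472, 0.1968]
eef_rot: [-0.0, 1.0, -0.0, 0.004]
wrist_force: [2.3, -0.3, -0.0]
finger_gap: 0.0127
gripper_force: 58.7
pos [ 0.6206 -0.0472  0.1939] yaw 90.0 d_world [-0.2706  0.0822 -0.0039]
rot90 total [-0.     0.003  0.   ] shift/10cm old axes [2.705 0.823 0.024] goal axes [2.706 0.822 0.039] minrows 6.78
```

```bash
python3 -m jog '[[[0.387,0.117,0,0,0,0,-1],[0.387,0.117,0,0,0,0,-1],[0.387,0.117,0,0,0,0,-1],[0.387,0.117,0,0,0,0,-1],[0.387,0.117,0,0,0,0,-1]]]'>/dev/null
python3 -m jog '[[[0.387,0.117,0,0,0,0,-1],[0.387,0.117,0,0,0,0,-1],[0,0,0,0,0,0,-1]]]'
python3 - <<'E'
from h import *
c=pic('top','t2'); plan(.35,.035,.19,90)
for n,uv in dict(staplerR=(189,240),staplerTop=(181,216),marker=(292,190),marker2=(292,232),cupR=(190,190),roll=(303,233)).items(): print(n,px2w(c,[uv],.02).round(3))
E
```

```text
time: 4.47
tool_pos: [0.3415, 0.0355, 0.1893]
eef_rot: [-0.001, 1.0, 0.0, -0.002]
wrist_force: [2.6, 0.7, -1.1]
finger_gap: 0.0131
gripper_force: 58.7
pos [0.3448 0.0352 0.1899] yaw 90.1 d_world [ 0.0052 -0.0002  0.0001]
rot90 total [ 0.    -0.001  0.001] shift/10cm old axes [-0.052 -0.002 -0.001] goal axes [-0.052 -0.002 -0.001] minrows 0.12
staplerR [[0.303 0.18  0.02 ]]
staplerTop [[0.375 0.207 0.02 ]]
marker [[ 0.463 -0.13   0.02 ]]
marker2 [[ 0.335 -0.132  0.02 ]]
cupR [[0.455 0.183 0.02 ]]
roll [[ 0.333 -0.166  0.02 ]]
```

View pics/t2.png

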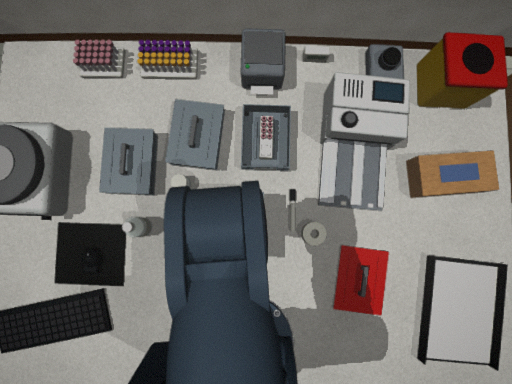

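Box C is open and holds a loaded rack, with its caps at about (266,127) facing +x and its bare tail at (266,150). I'll put the lid down on the bench.

```bash
python3 -m jog '[[[0,0,0.38,0,0,0,-1],[0,0,0.38,0,0,0,-1],[0,0,0.38,0,0,0,-1],[0,0,0.25,0,0,0,-1],[0,0,0.1,0,0,0,-1]]]'
python3 -m jog '[[[0,0,0.05,0,0,0,-1],[0,0,0.03,0,0,0,-1],[0,0,0,0,0,0,-1]]]'
python3 - <<'E'
from h import *
im=cv2.imread('pics/t2.png')
cv2.imwrite('pics/t2c.png',cv2.resize(im[100:175,235:300],None,fx=8,fy=8,interpolation=cv2.INTER_CUBIC))
E
```

```text
time: 4.93
tool_pos: [0.346, 0.0343, 0.0378]
eef_rot: [-0.0, 1.0, -0.0, -0.002]
wrist_force: [-1.1, -0.2, -1.6]
finger_gap: 0.0132
gripper_force: 58.6
time: 5.18
tool_pos: [0.3484, 0.0347, 0.0332]
eef_rot: [-0.0, 1.0, -0.0, -0.0]
wrist_force: [-0.7, -0.5, -1.7]
finger_gap: 0.0129
gripper_force: 58.6
```

View pics/t2c.png

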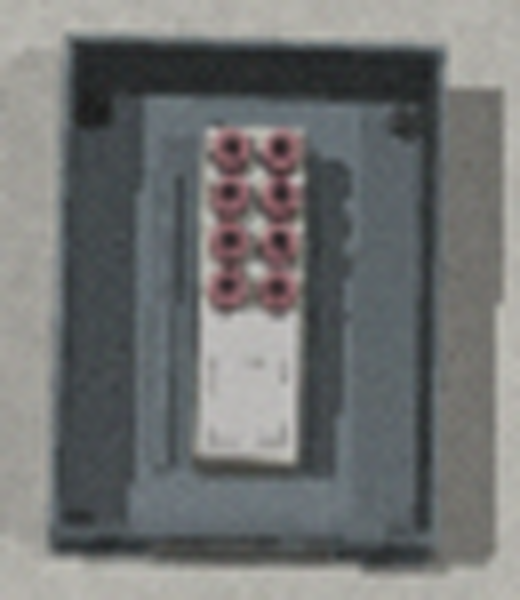

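```bash
python3 -m jog '[[[0,0,0.02,0,0,0,-1],[0,0,0,0,0,0,1],[0,0,0,0,0,0,1],[0,0,0,0,0,0,1],[0,0,0,0,0,0,1]]]'
python3 -m jog '[[[0,0,0,0,0,0,1],[0,0,-0.2,0,0,0,1],[0,0,-0.4,0,0,0,1],[0,0,-0.4,0,0,0,1],[0,0,-0.2,0,0,0,1]]]'
python3 - <<'E'
from h import *
c=pic('top')
W=px2w(c,np.array([(205,128),(307,130),(298,460),(195,457)])/8+[235,100],.045); print(W.round(4),W.mean(0).round(4),np.linalg.norm(W[0]-W[3]),np.linalg.norm(W[0]-W[1]))
v=(W[0]+W[1]-W[2]-W[3])[:2]; a=np.arctan2(v[1],v[0]);u=np.array([np.cos(a),np.sin(a)]); print(np.degrees(a))
tail=(W[2]+W[3])[:2]/2; g=tail+u*.016; print('grip',g)
plan(*g,.15,90+np.degrees(a))
E
```

```text
time: 5.6
tool_pos: [0.3484, 0.0348, 0.0317]
eef_rot: [-0.0, 1.0, 0.0, 0.0]
wrist_force: [0.6, -0.1, -0.4]
finger_gap: 0.0612
gripper_force: 0.0
time: 6.02
tool_pos: [0.3491, 0.0348, 0.1552]
eef_rot: [-0.0, 1.0, 0.0, 0.002]
wrist_force: [2.4, 1.1, 0.2]
finger_gap: 0.0854
gripper_force: 0.0
[[ 0.6865 -0.0279  0.045 ]
 [ 0.6868 -0.067   0.045 ]
 [ 0.5581 -0.066   0.045 ]
 [ 0.5582 -0.027   0.045 ]] [ 0.6224 -0.047   0.045 ] 0.12821231214092707 0.039143706045348024
-0.4079090737257528
grip [ 0.57419117 -0.04664561]
pos [0.3505 0.035  0.1571] yaw 90.0 d_world [ 0.2237 -0.0816 -0.0071]
rot90 total [0.    0.004 0.005] shift/10cm old axes [-2.236 -0.817  0.086] goal axes [-2.243 -0.8    0.071] minrows 5.71
```

```bash
python3 -m jog '[[[-0.373,-0.136,0,0,0,0,1],[-0.373,-0.136,0,0,0,0,1],[-0.373,-0.136,0,0,0,0,1],[-0.373,-0.136,0,0,0,0,1],[-0.373,-0.136,0,0,0,0,1]]]' >/dev/null
python3 -m jog '[[[-0.373,-0.136,0,0,0,0,1],[0,0,0,0,0,0,1],[0,0,0,0,0,0,1]]]'
python3 - <<'E'
from h import *
plan(.573,-.0467,.032,90)
E
```

```text
time: 6.73
tool_pos: [0.5729, -0.0474, 0.1499]
eef_rot: [0.0, 1.0, 0.0, -0.001]
wrist_force: [-0.6, 0.3, -0.1]
finger_gap: 0.0856
gripper_force: 0.0
pos [ 0.5729 -0.0474  0.1499] yaw 90.0 d_world [ 1.000e-04  7.000e-04 -1.179e-01]
rot90 total [ 0.    -0.001 -0.   ] shift/10cm old axes [-0.003  0.007  1.179] goal axes [-1.000e-03  7.000e-03  1.179e+00] minrows 2.83
```

```bash
python3 -m jog '[[[0,0,0.3,0,0,0,1],[0,0,0.3,0,0,0,1],[0,0,0.3,0,0,0,1],[0,0,0.2,0,0,0,1],[0,0,0.08,0,0,0,1]]]'
python3 -m jog '[[[0,0,0,0,0,0,-1],[0,0,0,0,0,0,-1],[0,0,0,0,0,0,-1],[0,0,0,0,0,0,-1],[0,0,0,0,0,0,-1]]]'
python3 -m jog '[[[0,0,0,0,0,0,-1],[0,0,0,0,0,0,-1]]]'
```

```text
time: 7.15
tool_pos: [0.5692, -0.0462, 0.0308]
eef_rot: [-0.0, 1.0, 0.0, -0.002]
wrist_force: [-0.6, -0.2, 0.1]
finger_gap: 0.0857
gripper_force: 0.0
time: 7.57
tool_pos: [0.5729, -0.0469, 0.0352]
eef_rot: [-0.0, 1.0, -0.0, 0.001]
wrist_force: [-3.6, 0.2, 11.8]
finger_gap: 0.039
gripper_force: 61.3
time: 7.73
tool_pos: [0.5729, -0.0468, 0.0352]
eef_rot: [-0.0, 1.0, -0.0, 0.001]
wrist_force: [-3.2, 0.3, 11.4]
finger_gap: 0.0385
gripper_force: 61.3
```

```bash
cat >> h.py <<'E'
RP=np.array([0.5681,-0.3247,-0.0563])
def rd(lx,ly):
    c,s=np.cos(RP[2]),np.sin(RP[2]); return RP[0]+(c*lx-s*ly)/1000, RP[1]+(s*lx+c*ly)/1000
def inrd(P):
    c,s=np.cos(RP[2]),np.sin(RP[2]); d=np.array(P[:2])-RP[:2]; return np.round([1000*(c*d[0]+s*d[1]),1000*(-s*d[0]+c*d[1]),1000*P[2]],1)
E
python3 -m jog '[[[0,0,-0.1,0,0,0,-1],[0,0,-0.3,0,0,0,-1],[0,0,-0.3,0,0,0,-1],[0,0,-0.3,0,0,0,-1],[0,0,-0.1,0,0,0,-1]]]'
python3 -m jog '[[[0,0,0,0,0,0.036,-1],[0,0,0,0,0,0,-1]]]'
python3 - <<'E'
from h import *
pic('scene','s3'); plan(*rd(-81.5,-57),.14,86.78)
E
```

```text
time: 8.15
tool_pos: [0.5737, -0.0469, 0.1488]
eef_rot: [-0.0, 1.0, -0.0, 0.003]
wrist_force: [0.4, 0.3, -1.6]
finger_gap: 0.0388
gripper_force: 61.5
time: 8.32
tool_pos: [0.5724, -0.0468, 0.1445]
eef_rot: [0.029, 1.0, -0.0, 0.001]
wrist_force: [0.4, 0.4, -3.0]
finger_gap: 0.0393
gripper_force: 61.4
pos [ 0.5719 -0.0468  0.1436] yaw 86.8 d_world [-0.0884 -0.3302 -0.0036]
rot90 total [-0.  0.  0.] shift/10cm old axes [ 0.698 -3.346  0.035] goal axes [ 0.697 -3.347  0.036] minrows 8.2
```

View pics/s3.png

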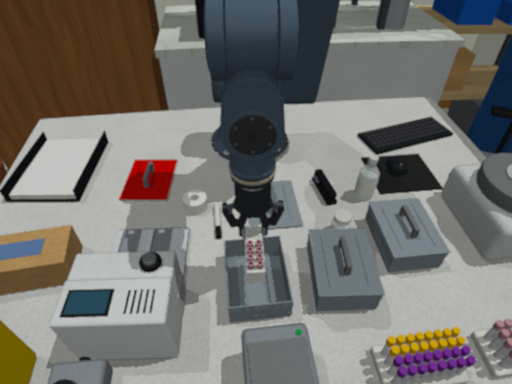

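The rack is level in the jaws above box C, at about (254,255). I'll back off first, then go sideways to the front of lane 1.

```bash
python3 -m jog '[[[0.349,0,0,0,0,0,-1],[0.349,0,0,0,0,0,-1],[0,-0.372,0,0,0,0,-1],[0,-0.372,0,0,0,0,-1],[0,-0.372,0,0,0,0,-1]]]'>/dev/null
python3 -m jog '[[[0,-0.372,0,0,0,0,-1],[0,-0.372,0,0,0,0,-1],[0,-0.372,0,0,0,0,-1],[0,-0.372,0,0,0,0,-1],[0,-0.372,0,0,0,0,-1]]]'>/dev/null
python3 -m jog '[[[0,-0.372,0,0,0,0,-1],[0,0,0,0,0,0,-1],[0,0,0,0,0,0,-1]]]'
python3 - <<'E'
from h import *
plan(*rd(-81.5,-57),.055,86.78)
c=pic('top');f=cv2.cvtColor(c['frame'],cv2.COLOR_RGB2BGR);cv2.imwrite('pics/t4.png',cv2.resize(f[60:230,290:430],None,fx=3.5,fy=3.5,interpolation=cv2.INTER_CUBIC))
E
```

```text
time: 9.45
tool_pos: [0.4824, -0.3786, 0.142]
eef_rot: [0.029, 1.0, 0.0, -0.001]
wrist_force: [-0.2, 1.3, -3.3]
finger_gap: 0.0389
gripper_force: 62.0
pos [ 0.4824 -0.3786  0.142 ] yaw 86.7 d_world [ 0.0011  0.0016 -0.087 ]
rot90 total [ 0.001 -0.001 -0.001] shift/10cm old axes [-0.011  0.016  0.87 ] goal axes [-0.01   0.017  0.87 ] minrows 2.09
```

View pics/t4.png

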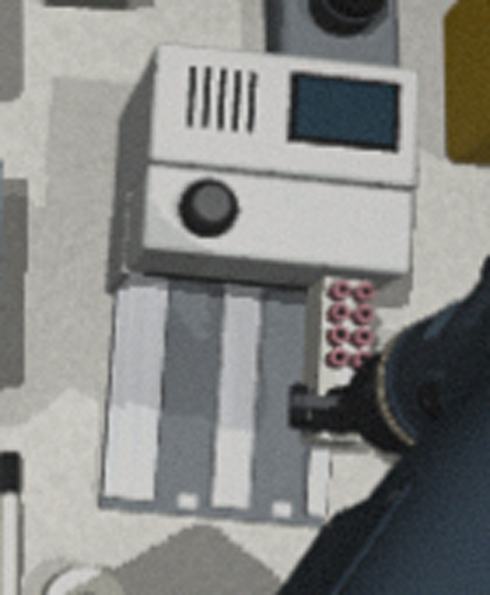

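The rack hangs over lane 1 with its nose just short of the head. I'll lower it.

```bash
python3 -m jog '[[[0,0.016,0.25,0,0,0,-1],[0,0,0.25,0,0,0,-1],[0,0,0.25,0,0,0,-1],[0,0,0.1,0,0,0,-1],[0,0,0,0,0,0,-1]]]'
python3 - <<'E'
from h import *
plan(*rd(-81.5,-57),.0435,86.78)
c=pic('top');f=cv2.cvtColor(c['frame'],cv2.COLOR_RGB2BGR)
a=cv2.resize(f[130:215,315:390],None,fx=5.5,fy=5.5,interpolation=cv2.INTER_CUBIC)
c=pic('scene');f=cv2.cvtColor(c['frame'],cv2.COLOR_RGB2BGR);b=cv2.resize(f[220:305,70:200],None,fx=2.9,fy=2.9,interpolation=cv2.INTER_CUBIC)
h=max(a.shape[0],b.shape[0]);o=np.zeros((h,a.shape[1]+b.shape[1],3),np.uint8);o[:a.shape[0],:a.shape[1]]=a;o[:b.shape[0],a.shape[1]:]=b
cv2.imwrite('pics/m5.png',o);print(o.shape)
E
```

```text
time: 9.92
tool_pos: [0.4823, -0.3734, 0.0559]
eef_rot: [0.027, 1.0, 0.001, -0.002]
wrist_force: [-0.2, 0.3, -2.2]
finger_gap: 0.0388
gripper_force: 61.9
pos [ 0.4823 -0.3734  0.0559] yaw 86.9 d_world [ 0.0012 -0.0036 -0.0124]
rot90 total [ 0.002 -0.002  0.001] shift/10cm old axes [-0.015 -0.035  0.124] goal axes [-0.014 -0.035  0.124] minrows 0.31
(468, 789, 3)
```

View pics/m5.png

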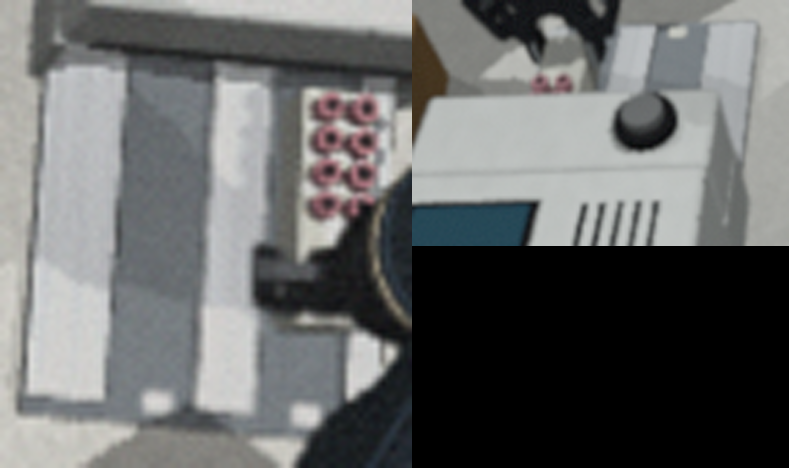

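The rack is over lane 1 between the rails, its caps at about (345,150) in the left half of the crop. I'll lower it to the bed.

```bash
python3 -m jog '[[[-0.014,-0.02,0.05,0,0,0,-1],[0,-0.01,0.05,0,0,0,-1],[0,0,0.03,0,0,0,-1],[0,0,0,0,0,0,-1]]]'
python3 - <<'E'
from h import *
s=status.read_state();print(inrd(s['tool_pos']),s['wrist_force'].round(1),s['moment'].round(2))
E
```

```text
time: 10.35
tool_pos: [0.4846, -0.3786, 0.0449]
eef_rot: [0.028, 1.0, 0.0, -0.0]
wrist_force: [-0.5, 0.3, -3.1]
finger_gap: 0.0388
gripper_force: 62.0
[-80.4 -58.5  44.9] [-0.5  0.3 -3.1] [0.01 0.2  0.02]
```

```bash
python3 -m jog '[[[0,0,0.02,0,0,0,-1],[0,0,0.01,0,0,0,-1],[0,0,0,0,0,0,-1],[0,0,0,0,0,0,-1]]]'
python3 - <<'E'
from h import *
s=status.read_state();print(inrd(s['tool_pos']),s['wrist_force'].round(1),s['moment'].round(2))
E
```

```text
time: 10.68
tool_pos: [0.4848, -0.3787, 0.0425]
eef_rot: [0.028, 1.0, -0.0, 0.0]
wrist_force: [-0.9, -0.3, -1.1]
finger_gap: 0.0388
gripper_force: 62.3
[-80.1 -58.6  42.5] [-0.9 -0.3 -1.1] [-0.04  0.15 -0.03]
```

```bash
python3 -m jog '[[[-0.15,0,0,0,0,0,-1],[-0.15,0,0,0,0,0,-1],[-0.15,0,0,0,0,0,-1],[-0.15,0,0,0,0,0,-1],[-0.06,0,0,0,0,0,-1]]]'
python3 -m jog '[[[0,0,0,0,0,0,-1],[-0.02,0,0,0,0,0,-1],[-0.02,0,0,0,0,0,-1],[0,0,0,0,0,0,-1]]]'
python3 - <<'E'
from h import *
s=status.read_state();print(inrd(s['tool_pos']),s['wrist_force'].round(1),s['moment'].round(2))
E
```

```text
time: 11.1
tool_pos: [0.5522, -0.3823, 0.0424]
eef_rot: [0.028, 1.0, -0.0, 0.0]
wrist_force: [-1.3, 0.5, -0.1]
finger_gap: 0.0391
gripper_force: 62.1
time: 11.43
tool_pos: [0.5543, -0.3826, 0.0425]
eef_rot: [0.028, 1.0, -0.0, -0.0]
wrist_force: [1.0, 0.2, -1.5]
finger_gap: 0.0388
gripper_force: 62.3
[-10.5 -58.6  42.5] [ 1.   0.2 -1.5] [ 0.05 -0.09  0.03]
```

```bash
python3 -m jog '[[[-0.02,0,0,0,0,0,-1],[-0.02,0,0,0,0,0,-1],[0,0,0,0,0,0,-1]]]'
python3 -m jog '[[[-0.02,0,0,0,0,0,-1],[-0.01,0,0,0,0,0,-1],[0,0,0,0,0,0,-1]]]'
python3 - <<'E'
from h import *
s=status.read_state();print(inrd(s['tool_pos']),s['wrist_force'].round(1),s['moment'].round(2))
E
```

```text
time: 11.68
tool_pos: [0.5582, -0.3828, 0.0422]
eef_rot: [0.028, 1.0, 0.0, -0.0]
wrist_force: [-4.6, 0.1, 1.0]
finger_gap: 0.0391
gripper_force: 62.5
time: 11.93
tool_pos: [0.5583, -0.3828, 0.0422]
eef_rot: [0.029, 1.0, 0.0, -0.003]
wrist_force: [-27.4, 3.4, 14.7]
finger_gap: 0.0391
gripper_force: 64.3
[ -6.5 -58.6  42.2] [-27.4   3.4  14.7] [0.54 4.85 0.09]
```

```bash
python3 -m jog '[[[0.022,0,0,0,0,0,-1],[0,-0.015,0,0,0,0,-1],[0,-0.015,0,0,0,0,-1],[0,0,0,0,0,0,-1]]]'
python3 -m jog '[[[0,-0.01,0,0,0,0,-1],[0,0,0,0,0,0,-1]]]'
python3 - <<'E'
from h import *
s=status.read_state();print(inrd(s['tool_pos']),s['wrist_force'].round(1),s['moment'].round(2))
E
```

```text
time: 12.27
tool_pos: [0.558, -0.3842, 0.0423]
eef_rot: [0.028, 1.0, 0.002, -0.001]
wrist_force: [-12.6, 12.1, 10.8]
finger_gap: 0.0388
gripper_force: 63.6
time: 12.43
tool_pos: [0.5579, -0.3847, 0.0422]
eef_rot: [0.027, 1.0, 0.002, -0.001]
wrist_force: [-11.6, 15.6, 13.1]
finger_gap: 0.039
gripper_force: 63.8
[ -6.8 -60.5  42.2] [-11.6  15.6  13.1] [3.12 2.07 1.02]
```

```bash
python3 -m jog '[[[0.025,0,-0.01,0,0,0,-1],[0,0,0,0,0,0,-1]]]'
python3 - <<'E'
from h import *
s=status.read_state();print(inrd(s['tool_pos']),s['wrist_force'].round(1),s['moment'].round(2))
E
python3 -m jog '[[[0,-0.015,0,0,0,0,-1],[0,0,0,0,0,0,-1]]]'
python3 - <<'E'
from h import *
s=status.read_state();print(inrd(s['tool_pos']),s['wrist_force'].round(1),s['moment'].round(2))
E
```

```text
time: 12.6
tool_pos: [0.5567, -0.3853, 0.0432]
eef_rot: [0.028, 1.0, 0.001, 0.0]
wrist_force: [1.4, 8.9, 1.6]
finger_gap: 0.0392
gripper_force: 62.8
[ -8.  -61.2  43.2] [1.4 8.9 1.6] [ 1.93  0.04 -0.13]
time: 12.77
tool_pos: [0.5567, -0.3855, 0.0431]
eef_rot: [0.027, 1.0, 0.003, 0.0]
wrist_force: [1.2, 18.1, 6.1]
finger_gap: 0.0387
gripper_force: 63.3
[ -7.9 -61.4  43.1] [ 1.2 18.1  6.1] [ 4.04  0.17 -0.2 ]
```

```bash
python3 -m jog '[[[-0.02,0.008,0.006,0,0,0,-1],[-0.01,0,0,0,0,0,-1],[0,0,0,0,0,0,-1]]]'
python3 - <<'E'
from h import *
s=status.read_state();print(inrd(s['tool_pos']),s['wrist_force'].round(1),s['moment'].round(2))
E
```

```text
time: 13.02
tool_pos: [0.558, -0.3854, 0.0423]
eef_rot: [0.028, 1.0, 0.002, -0.002]
wrist_force: [-13.5, 14.6, 9.8]
finger_gap: 0.039
gripper_force: 63.7
[ -6.6 -61.2  42.3] [-13.5  14.6   9.8] [ 2.97  2.29 -0.21]
```

```bash
python3 -m jog '[[[0,0,0,0,0,0,1],[0,0,0,0,0,0,1],[0,0,0,0,0,0,1],[0,0,0,0,0,0,1],[0,0,0,0,0,0,1]]]'
python3 -m jog '[[[0.03,0,-0.2,0,0,0,1],[0.03,0,-0.4,0,0,0,1],[0.03,0,-0.4,0,0,0,1],[0.1,0,-0.4,0,0,0,1],[0,0,0,0,0,0,1]]]'
python3 - <<'E'
from h import *
plan(.3488,.0348,.18,90)
E
```

```text
time: 13.43
tool_pos: [0.5598, -0.3877, 0.0428]
eef_rot: [0.028, 1.0, -0.0, 0.0]
wrist_force: [0.3, -0.0, -0.0]
finger_gap: 0.0854
gripper_force: 0.0
time: 13.85
tool_pos: [0.542, -0.3883, 0.1915]
eef_rot: [0.028, 1.0, -0.003, 0.004]
wrist_force: [1.0, -1.0, 0.4]
finger_gap: 0.0854
gripper_force: 0.0
pos [ 0.542  -0.3883  0.1915] yaw 86.8 d_world [-0.1932  0.4231 -0.0115]
rot90 total [-0.004  0.006 -0.036] shift/10cm old axes [2.17  4.115 0.071] goal axes [1.932 4.231 0.115] minrows 11.16
```

```bash
python3 -m jog '[[[0,0,0,0,0,-0.036,1],[0.161,0.353,0,0,0,0,1],[0.161,0.353,0,0,0,0,1],[0.161,0.353,0,0,0,0,1],[0.161,0.353,0,0,0,0,1]]]'>/dev/null
python3 -m jog '[[[0.161,0.353,0,0,0,0,1],[0.161,0.353,0,0,0,0,1],[0.161,0.353,0,0,0,0,1],[0.161,0.353,0,0,0,0,1],[0.161,0.353,0,0,0,0,1]]]'>/dev/null
python3 -m jog '[[[0.161,0.353,0,0,0,0,1],[0.161,0.353,0,0,0,0,1],[0.161,0.353,0,0,0,0,1],[0,0,0,0,0,0,1],[0,0,0,0,0,0,1]]]'
python3 - <<'E'
from h import *
plan(.3488,.0348,.0315,90)
E
```

```text
time: 15.1
tool_pos: [0.347, 0.0386, 0.1831]
eef_rot: [-0.002, 1.0, 0.0, 0.001]
wrist_force: [0.7, -0.8, 0.1]
finger_gap: 0.0852
gripper_force: 0.0
pos [0.347  0.0386 0.1831] yaw 90.3 d_world [ 0.0018 -0.0038 -0.1516]
rot90 total [0.    0.001 0.003] shift/10cm old axes [-0.016 -0.038  1.516] goal axes [-0.018 -0.038  1.516] minrows 3.64
```

```bash
python3 -m jog '[[[-0.018,-0.038,0.35,0,0,0.003,1],[0,0,0.35,0,0,0,1],[0,0,0.35,0,0,0,1],[0,0,0.3,0,0,0,1],[0,0,0.14,0,0,0,1]]]'
python3 -m jog '[[[0,0,0,0,0,0,1],[0,0,0,0,0,0,-1],[0,0,0,0,0,0,-1],[0,0,0,0,0,0,-1],[0,0,0,0,0,0,-1]]]'
python3 -m jog '[[[0,0,0,0,0,0,-1],[0,0,0,0,0,0,-1],[0,0,0,0,0,0,-1],[0,0,0,0,0,0,-1]]]'
```

```text
time: 15.52
tool_pos: [0.3479, 0.032, 0.0308]
eef_rot: [0.003, 1.0, -0.0, -0.001]
wrist_force: [-0.1, -0.9, -1.2]
finger_gap: 0.0854
gripper_force: 0.0
time: 15.93
tool_pos: [0.3502, 0.0332, 0.0347]
eef_rot: [0.002, 1.0, 0.0, 0.001]
wrist_force: [-0.0, -0.2, 0.1]
finger_gap: 0.0388
gripper_force: 0.0
time: 16.27
tool_pos: [0.3496, 0.0333, 0.0344]
eef_rot: [0.002, 1.0, 0.0, 0.001]
wrist_force: [-2.9, -0.9, 14.3]
finger_gap: 0.0129
gripper_force: 58.7
```

```bash
python3 -m jog '[[[0,0,-0.2,0,0,0,-1],[0,0,-0.35,0,0,0,-1],[0,0,-0.4,0,0,0,-1],[0,0,-0.35,0,0,0,-1],[0,0,-0.2,0,0,0,-1]]]'
python3 - <<'E'
from h import *
plan(.6205,-.0471,.16,90)
E
```

```text
time: 16.68
tool_pos: [0.3499, 0.0334, 0.1874]
eef_rot: [0.002, 1.0, 0.0, 0.002]
wrist_force: [1.5, -0.6, -1.9]
finger_gap: 0.0126
gripper_force: 59.7
pos [0.3499 0.0334 0.1874] yaw 89.8 d_world [ 0.2706 -0.0805 -0.0274]
rot90 total [ 0.     0.002 -0.003] shift/10cm old axes [-2.708 -0.793  0.284] goal axes [-2.706 -0.805  0.274] minrows 6.8
```

```bash
python3 -m jog '[[[-0.387,-0.115,0,0,0,-0.002,-1],[-0.387,-0.115,0,0,0,0,-1],[-0.387,-0.115,0,0,0,0,-1],[-0.387,-0.115,0,0,0,0,-1],[-0.387,-0.115,0,0,0,0,-1]]]'>/dev/null
python3 -m jog '[[[-0.387,-0.115,0,0,0,0,-1],[-0.387,-0.115,0,0,0,0,-1],[0,0,0.2,0,0,0,-1],[0,0,0.2,0,0,0,-1],[0,0,0,0,0,0,-1]]]'
python3 - <<'E'
from h import *
plan(.6205,-.0471,.106,90)
E
```

```text
time: 17.52
tool_pos: [0.6185, -0.0477, 0.1395]
eef_rot: [0.001, 1.0, 0.0, -0.003]
wrist_force: [-2.3, 0.2, -3.5]
finger_gap: 0.0128
gripper_force: 59.6
pos [ 0.6185 -0.0477  0.1395] yaw 89.9 d_world [ 0.002   0.0006 -0.0335]
rot90 total [ 0.    -0.004 -0.001] shift/10cm old axes [-0.022  0.006  0.335] goal axes [-0.02   0.006  0.335] minrows 0.81
```

```bash
python3 -m jog '[[[-0.015,0.006,0.15,0,0,0,-1],[0,0,0.15,0,0,0,-1],[0,0,0,0,0,0,-1],[0,0,0,0,0,0,-1]]]'
python3 - <<'E'
from h import *
plan(.6205,-.0471,.0945,90)
E
```

```text
time: 17.85
tool_pos: [0.6208, -0.0469, 0.1143]
eef_rot: [0.001, 1.0, 0.0, -0.0]
wrist_force: [-0.0, -0.0, -1.0]
finger_gap: 0.0133
gripper_force: 59.6
pos [ 0.6208 -0.0469  0.1143] yaw 89.9 d_world [-0.0003 -0.0002 -0.0198]
rot90 total [ 0.    -0.001 -0.001] shift/10cm old axes [ 0.003 -0.002  0.198] goal axes [ 0.003 -0.002  0.198] minrows 0.48
```

```bash
python3 -m jog '[[[0,0,0.08,0,0,0,-1],[0,0,0.08,0,0,0,-1],[0,0,0.035,0,0,0,-1],[0,0,0,0,0,0,-1],[0,0,0,0,0,0,-1]]]'
python3 - <<'E'
from h import *
plan(.6205,-.0471,.0945,90)
E
```

```text
time: 18.27
tool_pos: [0.6216, -0.0471, 0.0954]
eef_rot: [0.001, 1.0, -0.0, 0.001]
wrist_force: [-6.0, 1.6, 15.0]
finger_gap: 0.0127
gripper_force: 61.9
pos [ 0.6216 -0.0471  0.0954] yaw 89.9 d_world [-0.0011 -0.     -0.0009]
rot90 total [-0.     0.001 -0.001] shift/10cm old axes [ 0.011 -0.     0.009] goal axes [ 0.011 -0.     0.009] minrows 0.03
```

```bash
python3 -m jog '[[[0,0,0,0,0,0,1],[0,0,0,0,0,0,1],[0,0,0,0,0,0,1],[0,0,0,0,0,0,1],[0,0,-0.2,0,0,0,1]]]'
python3 -m jog '[[[0,0,-0.3,0,0,0.03,1],[0,0,-0.3,0,0,0.029,1],[0,0,0,0,0,0,1]]]'
python3 - <<'E'
from h import *
plan(.6189,.1658,.14,84.67)
E
```

```text
time: 18.68
tool_pos: [0.6195, -0.0469, 0.1109]
eef_rot: [0.001, 1.0, 0.0, -0.003]
wrist_force: [-0.3, -0.0, -0.4]
finger_gap: 0.0722
gripper_force: 0.0
time: 18.93
tool_pos: [0.6236, -0.0473, 0.1799]
eef_rot: [0.048, 0.999, -0.0, 0.004]
wrist_force: [0.7, -0.5, 0.3]
finger_gap: 0.0855
gripper_force: 0.0
pos [ 0.6236 -0.0473  0.1799] yaw 84.5 d_world [-0.0047  0.2131 -0.0399]
rot90 total [ 0.     0.005 -0.002] shift/10cm old axes [0.256 2.116 0.397] goal axes [0.245 2.117 0.399] minrows 5.2
```

```bash
python3 -m jog '[[[0.041,0.353,0,0,0,0,1],[0.041,0.353,0,0,0,0,1],[0.041,0.353,0,0,0,0,1],[0.041,0.353,0,0,0,0,1],[0.041,0.353,0,0,0,0,1]]]'>/dev/null
python3 -m jog '[[[0.041,0.353,0,0,0,0,1],[0,0,0.2,0,0,0,1],[0,0,0.2,0,0,0,1],[0,0,0,0,0,0,1],[0,0,0,0,0,0,1]]]'
python3 - <<'E'
from h import *
plan(.6189,.1658,.0915,84.67)
E
```

```text
time: 19.77
tool_pos: [0.6161, 0.1659, 0.1335]
eef_rot: [0.047, 0.999, -0.0, -0.001]
wrist_force: [0.0, 0.6, -0.3]
finger_gap: 0.0855
gripper_force: 0.0
pos [0.6161 0.1659 0.1335] yaw 84.6 d_world [ 0.0028 -0.0001 -0.042 ]
rot90 total [-0.001 -0.001 -0.   ] shift/10cm old axes [-0.029  0.002  0.42 ] goal axes [-0.028  0.002  0.42 ] minrows 1.01
```

```bash
python3 -m jog '[[[-0.028,0,0.15,0,0,0,1],[0,0,0.15,0,0,0,1],[0,0,0.12,0,0,0,1],[0,0,0,0,0,0,1],[0,0,0,0,0,0,1]]]'
python3 -m jog '[[[0,0,0,0,0,0,-1],[0,0,0,0,0,0,-1],[0,0,0,0,0,0,-1],[0,0,0,0,0,0,-1],[0,0,0,0,0,0,-1]]]'>/dev/null
python3 -m jog '[[[0,0,0,0,0,0,-1],[0,0,0,0,0,0,-1],[0,0,0,0,0,0,-1],[0,0,0,0,0,0,-1]]]'
python3 -m jog '[[[0,0,-0.1,0,0,0,-1],[0,0,-0.3,0,0,0,-1],[0,0,-0.3,0,0,0,-1],[0,0,-0.3,0,0,0,-1],[0,0,-0.05,0,0,0,-1]]]'
python3 - <<'E'
from h import *
plan(.3488,.0348,.18,90)
E
```

```text
time: 20.18
tool_pos: [0.6199, 0.1654, 0.0932]
eef_rot: [0.047, 0.999, 0.0, 0.0]
wrist_force: [-0.5, -0.3, 0.4]
finger_gap: 0.0853
gripper_force: 0.0
time: 20.93
tool_pos: [0.6198, 0.1659, 0.0926]
eef_rot: [0.047, 0.999, 0.0, 0.0]
wrist_force: [-0.7, -0.3, 6.0]
finger_gap: 0.0132
gripper_force: 59.3
time: 21.35
tool_pos: [0.6211, 0.1662, 0.203]
eef_rot: [0.047, 0.999, 0.001, 0.003]
wrist_force: [0.9, -0.5, -1.1]
finger_gap: 0.0128
gripper_force: 58.8
pos [0.6211 0.1662 0.203 ] yaw 84.6 d_world [-0.2723 -0.1314 -0.023 ]
rot90 total [ 0.001  0.004 -0.06 ] shift/10cm old axes [ 2.589 -1.564  0.211] goal axes [ 2.723 -1.314  0.23 ] minrows 7.27
```

```bash
python3 -m jog '[[[0.324,-0.196,0,0,0,0,-1],[0.324,-0.196,0,0,0,0,-1],[0.324,-0.196,0,0,0,0,-1],[0.324,-0.196,0,0,0,0,-1],[0.324,-0.196,0,0,0,0,-1]]]'>/dev/null
python3 -m jog '[[[0.324,-0.196,0,0,0,0,-1],[0.324,-0.196,0,0,0,0,-1],[0.324,-0.196,0,0,0,0,-1],[0,0,0,0,0,0,-1],[0,0,0,0,0,0,-1]]]'
python3 - <<'E'
from h import *
plan(.3488,.0348,.0326,84.6)
c=pic('top','t6');f=cv2.cvtColor(c['frame'],cv2.COLOR_RGB2BGR)
a=cv2.resize(f[90:180,155:305],None,fx=3.5,fy=3.5,interpolation=cv2.INTER_CUBIC)
b=cv2.resize(f[70:215,315:390],None,fx=3.5,fy=3.5,interpolation=cv2.INTER_CUBIC)
o=np.zeros((max(len(a),len(b)),a.shape[1]+b.shape[1],3),np.uint8);o[:len(a),:a.shape[1]]=a;o[:len(b),a.shape[1]:]=b;print(a.shape,o.shape)
cv2.imwrite('pics/t6c.png',o)
E
```

```text
time: 22.18
tool_pos: [0.3457, 0.0335, 0.1977]
eef_rot: [0.048, 0.999, 0.0, 0.001]
wrist_force: [-0.1, -0.3, -1.3]
finger_gap: 0.013
gripper_force: 58.8
pos [0.3457 0.0335 0.1977] yaw 84.6 d_world [ 0.0031  0.0013 -0.1651]
rot90 total [ 0.     0.001 -0.001] shift/10cm old axes [-0.028  0.016  1.651] goal axes [-0.03   0.016  1.651] minrows 3.96
(315, 525, 3) (508, 787, 3)
```

View pics/t6c.png

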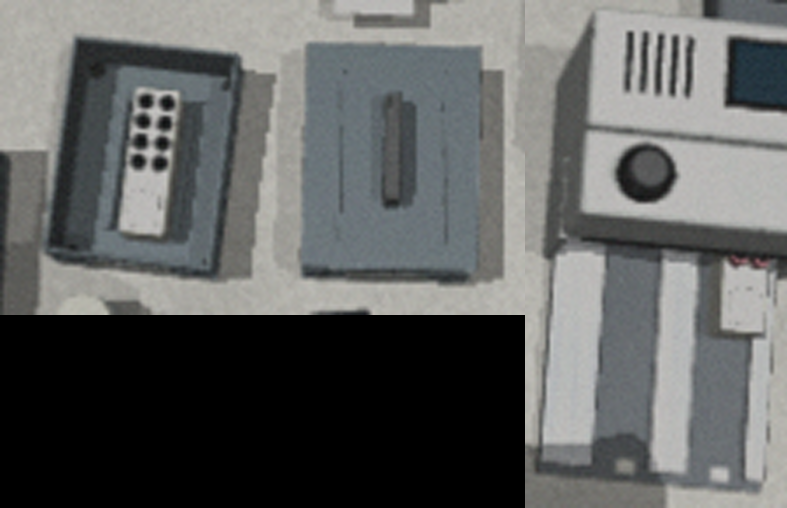

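Box B holds the empty rack (holes without caps, at about (150,130)). C's lid is seated, and rack 1 stands home in lane 1 with its tail at (742,300). I'll put lid B straight back.

```bash
python3 -m jog '[[[-0.326,0.197,0,0,0,0,-1],[-0.326,0.197,0,0,0,0,-1],[-0.326,0.197,0,0,0,0,-1],[-0.326,0.197,0,0,0,0,-1],[-0.326,0.197,0,0,0,0,-1]]]'>/dev/null
python3 -m jog '[[[-0.326,0.197,0,0,0,0,-1],[-0.326,0.197,0,0,0,0,-1],[-0.326,0.197,0,0,0,0,-1],[0,0,0,0,0,0,-1],[0,0,0,0,0,0,-1]]]'
python3 - <<'E'
from h import *
plan(.6198,.1659,.11,84.6)
E
```

```text
time: 23.07
tool_pos: [0.623, 0.1679, 0.1943]
eef_rot: [0.046, 0.999, -0.0, -0.001]
wrist_force: [-1.8, 0.3, -2.4]
finger_gap: 0.0129
gripper_force: 58.9
pos [0.623  0.1679 0.1943] yaw 84.7 d_world [-0.0032 -0.002  -0.0843]
rot90 total [-0.001 -0.002  0.001] shift/10cm old axes [ 0.028 -0.023  0.843] goal axes [ 0.03  -0.023  0.843] minrows 2.02
```

```bash
python3 -m jog '[[[0.03,-0.023,0.25,0,0,0,-1],[0,0,0.25,0,0,0,-1],[0,0,0.25,0,0,0,-1],[0,0,0.08,0,0,0,-1],[0,0,0,0,0,0,-1]]]'>/dev/null
python3 -m jog '[[[0,0,0,0,0,0,-1]]]'
python3 - <<'E'
from h import *
plan(.6198,.1659,.0926,84.6)
E
```

```text
time: 23.57
tool_pos: [0.6181, 0.1645, 0.1151]
eef_rot: [0.047, 0.999, 0.0, 0.0]
wrist_force: [0.7, 0.7, -1.1]
finger_gap: 0.0126
gripper_force: 58.9
pos [0.6181 0.1645 0.1151] yaw 84.6 d_world [ 0.0017  0.0014 -0.0225]
rot90 total [0. 0. 0.] shift/10cm old axes [-0.016  0.015  0.225] goal axes [-0.016  0.015  0.225] minrows 0.54
```

```bash
python3 -m jog '[[[-0.016,0.015,0.08,0,0,0,-1],[0,0,0.1,0,0,0,-1],[0,0,0.045,0,0,0,-1],[0,0,0,0,0,0,-1],[0,0,0,0,0,0,-1]]]'
python3 -m jog '[[[0,0,0,0,0,0,1],[0,0,0,0,0,0,1],[0,0,0,0,0,0,1],[0,0,0,0,0,0,1],[0,0,-0.1,0,0,0,1]]]'
python3 -m jog '[[[0,0,-0.3,0,0,-0.028,1],[0,0,-0.3,0,0,-0.028,1],[0,0,-0.1,0,0,0,1],[0,0,0,0,0,0,1]]]'
python3 - <<'E'
from h import *
plan(.5336,.3645,.14,89.67)
E
```

```text
time: 23.98
tool_pos: [0.6202, 0.166, 0.0926]
eef_rot: [0.047, 0.999, 0.0, 0.001]
wrist_force: [-3.2, 0.0, 10.3]
finger_gap: 0.0129
gripper_force: 60.7
time: 24.4
tool_pos: [0.6187, 0.1655, 0.1001]
eef_rot: [0.047, 0.999, -0.0, -0.001]
wrist_force: [-0.6, 0.0, -0.5]
finger_gap: 0.073
gripper_force: 0.0
time: 24.73
tool_pos: [0.6213, 0.1662, 0.1757]
eef_rot: [0.003, 1.0, 0.001, 0.003]
wrist_force: [0.2, -0.6, 0.2]
finger_gap: 0.0855
gripper_force: 0.0
pos [0.6213 0.1662 0.1757] yaw 89.6 d_world [-0.0877  0.1983 -0.0357]
rot90 total [ 0.001  0.003 -0.   ] shift/10cm old axes [0.891 1.977 0.355] goal axes [0.889 1.978 0.357] minrows 5.27
```

```bash
python3 -m jog '[[[0.148,0.33,0,0,0,0,1],[0.148,0.33,0,0,0,0,1],[0.148,0.33,0,0,0,0,1],[0.148,0.33,0,0,0,0,1],[0.148,0.33,0,0,0,0,1]]]'>/dev/null
python3 -m jog '[[[0.148,0.33,0,0,0,0,1],[0,0,0.17,0,0,0,1],[0,0,0.17,0,0,0,1],[0,0,0,0,0,0,1],[0,0,0,0,0,0,1]]]'
python3 - <<'E'
from h import *
plan(.5336,.365,.0925,89.67)
E
```

```text
time: 25.57
tool_pos: [0.5315, 0.3638, 0.1369]
eef_rot: [0.003, 1.0, -0.001, -0.001]
wrist_force: [0.9, -1.0, 0.8]
finger_gap: 0.0853
gripper_force: 0.0
pos [0.5315 0.3638 0.1369] yaw 89.6 d_world [ 0.0021  0.0012 -0.0444]
rot90 total [-0.001 -0.001 -0.   ] shift/10cm old axes [-0.022  0.012  0.444] goal axes [-0.021  0.012  0.444] minrows 1.07
```

```bash
python3 -m jog '[[[-0.021,0.012,0.15,0,0,0,1],[0,0,0.15,0,0,0,1],[0,0,0.14,0,0,0,1],[0,0,0,0,0,0,1],[0,0,0,0,0,0,1]]]'
python3 -m jog '[[[0,0,0,0,0,0,-1],[0,0,0,0,0,0,-1],[0,0,0,0,0,0,-1],[0,0,0,0,0,0,-1],[0,0,0,0,0,0,-1]]]'>/dev/null
python3 -m jog '[[[0,0,0,0,0,0,-1],[0,0,0,0,0,0,-1],[0,0,0,0,0,0,-1],[0,0,0,0,0,0,-1]]]'
python3 -m jog '[[[0,0,-0.1,0,0,0,-1],[0,0,-0.3,0,0,0,-1],[0,0,-0.3,0,0,0,-1],[0,0,-0.3,0,0,0,-1],[0,0,-0.05,0,0,0,-1]]]'
python3 - <<'E'
from h import *
plan(.3488,.0348,.2,90)
E
```

```text
time: 25.98
tool_pos: [0.5345, 0.3651, 0.0944]
eef_rot: [0.003, 1.0, -0.0, -0.0]
wrist_force: [-0.3, 0.4, 0.9]
finger_gap: 0.0855
gripper_force: 0.0
time: 26.73
tool_pos: [0.5345, 0.3657, 0.0942]
eef_rot: [0.003, 1.0, 0.0, 0.0]
wrist_force: [-0.7, 0.6, 5.9]
finger_gap: 0.0129
gripper_force: 59.3
time: 27.15
tool_pos: [0.5355, 0.3663, 0.2046]
eef_rot: [0.003, 1.0, 0.002, 0.003]
wrist_force: [0.7, 0.2, -0.9]
finger_gap: 0.0131
gripper_force: 59.0
pos [0.5355 0.3663 0.2046] yaw 89.7 d_world [-0.1867 -0.3315 -0.0046]
rot90 total [ 0.002  0.003 -0.004] shift/10cm old axes [ 1.848 -3.326  0.024] goal axes [ 1.867 -3.315  0.046] minrows 9.12
```

```bash
python3 -m jog '[[[0.185,-0.333,0,0,0,0,-1],[0.185,-0.333,0,0,0,0,-1],[0.185,-0.333,0,0,0,0,-1],[0.185,-0.333,0,0,0,0,-1],[0.185,-0.333,0,0,0,0,-1]]]'>/dev/null
python3 -m jog '[[[0.185,-0.333,0,0,0,0,-1],[0.185,-0.333,0,0,0,0,-1],[0.185,-0.333,0,0,0,0,-1],[0.185,-0.333,0,0,0,0,-1],[0.185,-0.333,0,0,0,0,-1]]]'>/dev/null
python3 -m jog '[[[0,0,0,0,0,0,-1],[0,0,0,0,0,0,-1]]]'
python3 - <<'E'
from h import *
plan(.3488,.0348,.0342,89.7)
c=pic('top','t7');f=cv2.cvtColor(c['frame'],cv2.COLOR_RGB2BGR)
a=cv2.resize(f[115:205,90:165],None,fx=6,fy=6,interpolation=cv2.INTER_CUBIC)
b=cv2.resize(f[120:215,315:390],None,fx=4,fy=4,interpolation=cv2.INTER_CUBIC)
o=np.zeros((max(len(a),len(b)),a.shape[1]+b.shape[1],3),np.uint8);o[:len(a),:a.shape[1]]=a;o[:len(b),a.shape[1]:]=b;print(a.shape,o.shape)
cv2.imwrite('pics/t7c.png',o)
E
```

```text
time: 28.15
tool_pos: [0.3467, 0.0323, 0.1992]
eef_rot: [0.005, 1.0, -0.0, 0.0]
wrist_force: [0.0, 0.5, -2.5]
finger_gap: 0.0128
gripper_force: 59.1
pos [0.3467 0.0323 0.1992] yaw 89.5 d_world [ 0.0021  0.0025 -0.165 ]
rot90 total [-0.     0.001 -0.003] shift/10cm old axes [-0.02   0.025  1.65 ] goal axes [-0.021  0.025  1.65 ] minrows 3.96
(540, 450, 3) (540, 750, 3)
```

View pics/t7c.png

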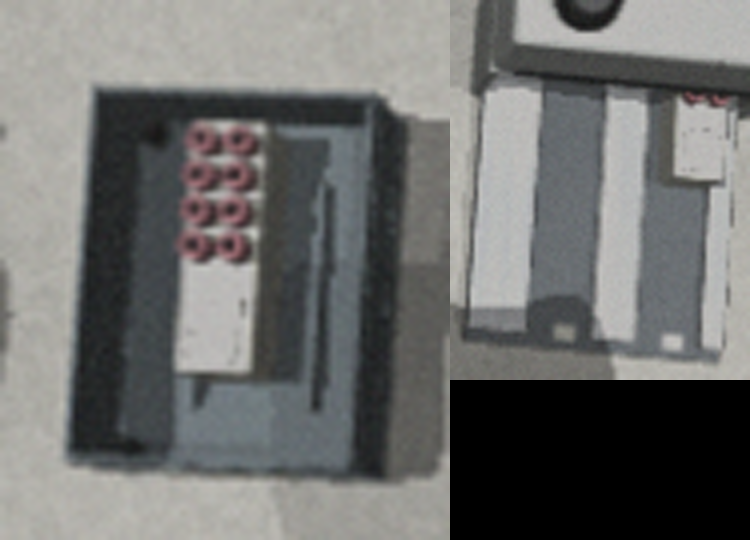

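Box A holds the second loaded rack, with its tail-end corners at (174,372) and (250,375) in the crop. Rack 1 is unchanged. I'll lay lid A on the bench.

```bash
python3 -m jog '[[[-0.02,0.025,0.38,0,0,0,-1],[0,0,0.38,0,0,0,-1],[0,0,0.38,0,0,0,-1],[0,0,0.3,0,0,0,-1],[0,0,0.15,0,0,0,-1]]]'
python3 -m jog '[[[0,0,0.03,0,0,0,-1],[0,0,0.02,0,0,0,-1],[0,0,0,0,0,0,-1],[0,0,0,0,0,0,-1]]]'
python3 - <<'E'
from h import *
s=status.read_state();print(s['tool_pos'].round(4))
c=pic('top')
W=px2w(c,np.array([(189,122),(268,125),(251,375),(174,372)])/6+[90,115],.045); print(W.round(4),W.mean(0).round(4),np.linalg.norm(W[0]-W[3]),np.linalg.norm(W[0]-W[1]))
v=(W[0]+W[1]-W[2]-W[3])[:2]; a=np.arctan2(v[1],v[0]);u=np.array([np.cos(a),np.sin(a)]); print(np.degrees(a))
print('grip from mid',W.mean(0)[:2]-u*.0495,'tail+16',(W[2]+W[3])[:2]/2+u*.016)
E
```

```text
time: 28.62
tool_pos: [0.3478, 0.0369, 0.0366]
eef_rot: [0.002, 1.0, -0.0, -0.002]
wrist_force: [-1.4, -0.3, -1.4]
finger_gap: 0.0129
gripper_force: 59.1
time: 28.95
tool_pos: [0.3504, 0.0365, 0.0357]
eef_rot: [0.003, 1.0, 0.0, 0.001]
wrist_force: [-0.8, 0.3, -1.7]
finger_gap: 0.0129
gripper_force: 59.1
[0.3504 0.0365 0.0357]
[[0.616  0.3973 0.045 ]
 [0.6152 0.3562 0.045 ]
 [0.4864 0.3571 0.045 ]
 [0.487  0.3966 0.045 ]] [0.5511 0.3768 0.045 ] 0.1289643644797113 0.04104290126116211
-0.04033045910417666
grip from mid [0.50162993 0.37684185] tail+16 [0.502698  0.3768411]
```

```bash
python3 -m jog '[[[0,0,0.018,0,0,0,-1],[0,0,0,0,0,0,-1]]]'
python3 -m jog '[[[0,0,0,0,0,0,1],[0,0,0,0,0,0,1],[0,0,0,0,0,0,1],[0,0,0,0,0,0,1],[0,0,0,0,0,0,1]]]'
python3 -m jog '[[[0,0,-0.3,0,0,0,0.46],[0,0,-0.4,0,0,0,0.46],[0,0,-0.4,0,0,0,0.46],[0,0,-0.25,0,0,0,0.46],[0,0,0,0,0,0,0.46]]]'
python3 - <<'E'
from h import *
plan(.5018,.3762,.16,90)
E
```

```text
time: 29.17
tool_pos: [0.3498, 0.0362, 0.0333]
eef_rot: [0.003, 1.0, 0.0, 0.001]
wrist_force: [-0.3, -0.1, -1.4]
finger_gap: 0.013
gripper_force: 59.1
time: 29.58
tool_pos: [0.3494, 0.0361, 0.033]
eef_rot: [0.003, 1.0, -0.0, 0.0]
wrist_force: [-0.5, -0.2, -0.5]
finger_gap: 0.0725
gripper_force: 0.0
time: 30.0
tool_pos: [0.3517, 0.0364, 0.1726]
eef_rot: [0.003, 1.0, 0.0, 0.003]
wrist_force: [1.6, 0.6, -0.1]
finger_gap: 0.0622
gripper_force: 0.0
pos [0.3517 0.0364 0.1726] yaw 89.7 d_world [ 0.1501  0.3398 -0.0126]
rot90 total [ 0.     0.004 -0.004] shift/10cm old axes [-1.479  3.407  0.139] goal axes [-1.501  3.398  0.126] minrows 8.91
```

```bash
python3 -m jog '[[[-0.148,0.341,0,0,0,0,0.46],[-0.148,0.341,0,0,0,0,0.46],[-0.148,0.341,0,0,0,0,0.46],[-0.148,0.341,0,0,0,0,0.46],[-0.148,0.341,0,0,0,0,0.46]]]'>/dev/null
python3 -m jog '[[[-0.148,0.341,0,0,0,0,0.46],[-0.148,0.341,0,0,0,0,0.46],[-0.148,0.341,0,0,0,0,0.46],[-0.148,0.341,0,0,0,0,0.46],[-0.148,0.341,0,0,0,0,0.46]]]'>/dev/null
python3 -m jog '[[[0,0,0.2,0,0,-0.003,0.46],[0,0,0.2,0,0,0,0.46],[0,0,0,0,0,0,0.46],[0,0,0,0,0,0,0.46]]]'
python3 - <<'E'
from h import *
plan(.5018,.3762,.032,90)
c=pic('top');f=cv2.cvtColor(c['frame'],cv2.COLOR_RGB2BGR)
cv2.imwrite('pics/t8.png',cv2.resize(f[100:215,85:175],None,fx=5,fy=5,interpolation=cv2.INTER_CUBIC))
E
```

```text
time: 31.17
tool_pos: [0.4985, 0.3756, 0.1269]
eef_rot: [0.001, 1.0, -0.001, -0.001]
wrist_force: [0.0, -0.5, -0.1]
finger_gap: 0.0624
gripper_force: 0.0
pos [0.4985 0.3756 0.1269] yaw 89.9 d_world [ 0.0033  0.0006 -0.0949]
rot90 total [-0.001 -0.001 -0.001] shift/10cm old axes [-0.035  0.008  0.949] goal axes [-0.033  0.006  0.949] minrows 2.28
```

View pics/t8.png

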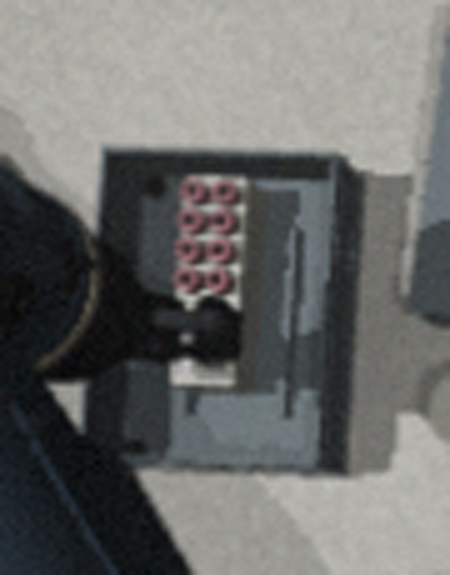

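The rack is unmoved and the jaws straddle its tail. I'll go down and grip.

```bash
python3 -m jog '[[[-0.033,0.005,0.25,0,0,0,0.46],[0,0,0.25,0,0,0,0.46],[0,0,0.25,0,0,0,0.46],[0,0,0.18,0,0,0,0.46],[0,0,0,0,0,0,0.46]]]'
python3 -m jog '[[[0,0,0,0,0,0,-1],[0,0,0,0,0,0,-1],[0,0,0,0,0,0,-1],[0,0,0,0,0,0,-1],[0,0,0,0,0,0,-1]]]'
python3 - <<'E'
from h import *
plan(.5018,.3762,.13,90)
E
```

```text
time: 31.63
tool_pos: [0.5015, 0.3754, 0.0328]
eef_rot: [0.001, 1.0, -0.001, -0.001]
wrist_force: [-0.4, 0.1, 0.5]
finger_gap: 0.0624
gripper_force: 0.0
time: 32.05
tool_pos: [0.5037, 0.3774, 0.0374]
eef_rot: [0.001, 1.0, 0.001, 0.001]
wrist_force: [-1.3, -2.2, 9.4]
finger_gap: 0.0385
gripper_force: 62.0
pos [0.5037 0.3774 0.0374] yaw 89.9 d_world [-0.0019 -0.0012  0.0926]
rot90 total [ 0.001  0.002 -0.001] shift/10cm old axes [ 0.017 -0.01  -0.926] goal axes [ 0.019 -0.012 -0.926] minrows 2.22
```

```bash
python3 -m jog '[[[0,0,-0.1,0,0,0,-1],[0,0,-0.3,0,0,0,-1],[0,0,-0.35,0,0,0,-1],[0,0,-0.35,0,0,0,-1],[0,0,-0.1,0,0,0,-1]]]'
python3 - <<'E'
from h import *
c=pic('top','t9')
for P in px2w(c,np.array([(674,177),(722,181)])/4-np.array([450/4,0])+[315,120],.052): print('rack1 tail',inrd(P))
im=cv2.imread('pics/t9.png'); b=cv2.resize(im[125:215,315:395],None,fx=6.5,fy=6.5,interpolation=cv2.INTER_CUBIC)
cv2.imwrite('pics/t9c.png',b)
# head lower-front edge / stop check via the head's top-front edge at z=.160
for P in px2w(c,np.array([(85,243),(340,272)])/4+[310,70],.160): print('head top front edge',inrd(P))
plan(*rd(-79,30),.15,86.8)
E
```

```text
time: 32.47
tool_pos: [0.5043, 0.378, 0.1622]
eef_rot: [0.001, 1.0, 0.002, 0.003]
wrist_force: [0.7, -0.0, -0.2]
finger_gap: 0.0385
gripper_force: 61.2
rack1 tail [-21.1 -42.2  52. ]
rack1 tail [-21.  -79.2  52. ]
head top front edge [ 41.  106.7 160. ]
head top front edge [ 36.5 -71.5 160. ]
pos [0.5046 0.3781 0.1617] yaw 89.9 d_world [-0.0136 -0.6684 -0.0117]
rot90 total [0.003 0.004 0.035] shift/10cm old axes [ 0.129 -6.685  0.082] goal axes [-0.237 -6.682  0.117] minrows 16.04
```

```bash
python3 -m jog '[[[0,0,0,0,0,0.036,-1],[0,-0.39,0,0,0,0,-1],[0,-0.39,0,0,0,0,-1],[0,-0.39,0,0,0,0,-1],[0,-0.39,0,0,0,0,-1]]]'>/dev/null
python3 -m jog '[[[0,-0.39,0,0,0,0,-1],[0,-0.39,0,0,0,0,-1],[0,-0.39,0,0,0,0,-1],[0,-0.39,0,0,0,0,-1],[0,-0.39,0,0,0,0,-1]]]'
python3 -m jog '[[[0,-0.39,0,0,0,0,-1],[0,-0.39,0,0,0,0,-1],[0,-0.39,0,0,0,0,-1],[0,-0.39,0,0,0,0,-1],[0,-0.39,0,0,0,0,-1]]]'>/dev/null
python3 -m jog '[[[0,-0.39,0,0,0,0,-1],[0,-0.39,0,0,0,0,-1],[0,0,0,0,0,0,-1],[0,0,0,0,0,0,-1]]]'
python3 - <<'E'
from h import *
plan(*rd(-80,28),.06,86.78); print(inrd(status.read_state()['tool_pos']))
E
```

```text
time: 33.35
tool_pos: [0.4815, 0.0246, 0.1547]
eef_rot: [0.029, 1.0, -0.0, -0.0]
wrist_force: [1.1, -0.0, -1.6]
finger_gap: 0.0386
gripper_force: 61.5
time: 34.1
tool_pos: [0.4658, -0.248, 0.1543]
eef_rot: [0.031, 1.0, 0.0, -0.0]
wrist_force: [0.6, 1.1, -2.1]
finger_gap: 0.0393
gripper_force: 61.8
pos [ 0.4658 -0.248   0.1543] yaw 86.5 d_world [ 0.024  -0.0443 -0.0943]
rot90 total [ 0.    -0.    -0.003] shift/10cm old axes [-0.267 -0.428  0.943] goal axes [-0.264 -0.429  0.943] minrows 2.56
[-106.4   70.9  154.3]
```

```bash
python3 -m jog '[[[-0.07,-0.21,0,0,0,-0.003,-1],[-0.19,-0.21,0,0,0,0,-1],[0,0,0.3,0,0,0,-1],[0,0,0.3,0,0,0,-1],[0,0,0.25,0,0,0,-1]]]'>/dev/null
python3 -m jog '[[[0,0,0.02,0,0,0,-1],[0,0,0,0,0,0,-1]]]'
python3 - <<'E'
from h import *
plan(*rd(-80,28),.0455,86.78); print(inrd(status.read_state()['tool_pos']))
E
```

```text
time: 34.68
tool_pos: [0.4894, -0.2882, 0.0671]
eef_rot: [0.026, 1.0, 0.001, -0.001]
wrist_force: [0.5, -0.5, -1.3]
finger_gap: 0.0388
gripper_force: 63.7
pos [ 0.4894 -0.2882  0.0671] yaw 87.0 d_world [ 0.0004 -0.0041 -0.0216]
rot90 total [ 0.001 -0.002  0.003] shift/10cm old axes [-0.006 -0.041  0.216] goal axes [-0.006 -0.04   0.216] minrows 0.53
[-80.6  32.   67.1]
```

```bash
python3 -m jog '[[[0,-0.04,0.08,0,0,0.002,-1],[0,0,0.08,0,0,0,-1],[0,0,0.06,0,0,0,-1],[0,0,0,0,0,0,-1],[0,0,0,0,0,0,-1]]]'
python3 - <<'E'
from h import *
s=status.read_state();print(inrd(s['tool_pos']),s['wrist_force'].round(1),s['moment'].round(2))
E
```

```text
time: 35.1
tool_pos: [0.4901, -0.2936, 0.0461]
eef_rot: [0.028, 1.0, -0.0, 0.0]
wrist_force: [-0.5, 0.3, -1.5]
finger_gap: 0.0386
gripper_force: 64.0
[-79.6  26.6  46.1] [-0.5  0.3 -1.5] [0.07 0.14 0.04]
```

Now I'll lower it to the bed, open partly, shift 4 mm toward the tail end and re-grip, so the gripper body keeps clear of the head.

```bash
python3 -m jog '[[[0,0,0.02,0,0,0,-1],[0,0,0.005,0,0,0,-1],[0,0,0,0,0,0,-1],[0,0,0,0,0,0,0.3],[0,0,0,0,0,0,0.3]]]'
python3 -m jog '[[[0.04,0,0,0,0,0,0.3],[0,0,-0.01,0,0,0,0.3],[0,0,0,0,0,0,0.3]]]'
python3 -m jog '[[[0,0,0,0,0,0,-1],[0,0,0,0,0,0,-1],[0,0,0,0,0,0,-1],[0,0,0,0,0,0,-1],[0,0,0,0,0,0,-1]]]'
python3 - <<'E'
from h import *
s=status.read_state();print(inrd(s['tool_pos']),s['wrist_force'].round(1),s['moment'].round(2))
E
```

```text
time: 35.52
tool_pos: [0.4903, -0.2937, 0.0439]
eef_rot: [0.028, 1.0, -0.0, 0.0]
wrist_force: [-0.3, 0.7, -0.5]
finger_gap: 0.055
gripper_force: 0.0
time: 35.77
tool_pos: [0.4858, -0.2934, 0.0445]
eef_rot: [0.028, 1.0, 0.0, -0.0]
wrist_force: [-0.2, 0.0, 0.2]
finger_gap: 0.0557
gripper_force: 0.0
time: 36.18
tool_pos: [0.4861, -0.2935, 0.0447]
eef_rot: [0.028, 1.0, -0.0, 0.0]
wrist_force: [-1.6, 0.3, 6.3]
finger_gap: 0.0385
gripper_force: 61.2
[-83.6  26.5  44.7] [-1.6  0.3  6.3] [0.07 0.39 0.  ]
```

```bash
python3 -m jog '[[[-0.14,0,-0.005,0,0,0,-1],[-0.14,0,0,0,0,0,-1],[-0.14,0,0,0,0,0,-1],[-0.14,0,0,0,0,0,-1],[-0.1,0,0,0,0,0,-1]]]'>/dev/null
python3 -m jog '[[[0,0,0,0,0,0,-1],[-0.02,0,0,0,0,0,-1],[-0.02,0,0,0,0,0,-1],[0,0,0,0,0,0,-1]]]'
python3 - <<'E'
from h import *
s=status.read_state();print(inrd(s['tool_pos']),s['wrist_force'].round(1),s['moment'].round(2))
E
```

```text
time: 36.93
tool_pos: [0.5556, -0.2973, 0.0448]
eef_rot: [0.028, 1.0, 0.0, -0.0]
wrist_force: [-0.4, -0.3, -0.3]
finger_gap: 0.0386
gripper_force: 60.5
[-14.   26.7  44.8] [-0.4 -0.3 -0.3] [ 0.04 -0.11  0.04]
```

Next I'll snug the rack to the right-hand rail before it touches the stop, then finish going forward.

```bash
python3 -m jog '[[[0,-0.02,0,0,0,0,-1],[0,-0.02,0,0,0,0,-1],[0,0,0,0,0,0,-1]]]'
python3 -m jog '[[[0,-0.01,0,0,0,0,-1],[0,0,0,0,0,0,-1]]]'
python3 - <<'E'
from h import *
s=status.read_state();print(inrd(s['tool_pos']),s['wrist_force'].round(1),s['moment'].round(2))
E
```

```text
time: 37.18
tool_pos: [0.5554, -0.3001, 0.0449]
eef_rot: [0.028, 1.0, 0.002, 0.0]
wrist_force: [-0.4, 10.9, 4.2]
finger_gap: 0.0386
gripper_force: 61.2
time: 37.35
tool_pos: [0.5554, -0.3003, 0.0449]
eef_rot: [0.028, 1.0, 0.002, 0.0]
wrist_force: [1.2, 17.1, 6.5]
finger_gap: 0.0391
gripper_force: 61.6
[-14.1  23.7  44.9] [ 1.2 17.1  6.5] [ 3.69 -0.02 -0.15]
```

```bash
python3 -m jog '[[[-0.02,0.008,0,0,0,0,-1],[-0.02,0,0,0,0,0,-1],[-0.015,0,0,0,0,0,-1],[0,0,0,0,0,0,-1]]]'
python3 - <<'E'
from h import *
s=status.read_state();print(inrd(s['tool_pos']),s['wrist_force'].round(1),s['moment'].round(2))
E
```

```text
time: 37.68
tool_pos: [0.5593, -0.3004, 0.0448]
eef_rot: [0.028, 1.0, 0.001, -0.002]
wrist_force: [-12.2, 12.6, 11.9]
finger_gap: 0.0388
gripper_force: 62.5
[-10.2  23.8  44.8] [-12.2  12.6  11.9] [ 2.49  2.37 -0.25]
```

```bash
python3 -m jog '[[[-0.015,0,0,0,0,0,-1],[0,0,0,0,0,0,-1],[0,0,0,0,0,0,-1]]]'
python3 - <<'E'
from h import *
s=status.read_state();print(inrd(s['tool_pos']),s['wrist_force'].round(1),s['moment'].round(2))
c=pic('top','t10');im=cv2.imread('pics/t10.png')
hsv=cv2.cvtColor(im[145:190,325:395],cv2.COLOR_BGR2HSV)
# rack1 tail corner region profile: brightness columns
g=cv2.cvtColor(im,cv2.COLOR_BGR2GRAY)
print(g[150:175,370].tolist())
E
```

```text
time: 37.93
tool_pos: [0.5598, -0.3004, 0.0447]
eef_rot: [0.028, 1.0, 0.001, -0.002]
wrist_force: [-19.4, 13.7, 17.4]
finger_gap: 0.0385
gripper_force: 63.0
[-9.7 23.8 44.7] [-19.4  13.7  17.4] [ 2.6   3.72 -0.23]
[62, 64, 62, 60, 62, 66, 60, 62, 66, 63, 64, 63, 65, 66, 67, 66, 62, 67, 71, 73, 69, 69, 67, 67, 69]
```

```bash
python3 -m jog '[[[0,0,0,0,0,0,0.46],[0,0,0,0,0,0,0.46],[0,0,0,0,0,0,0.46],[0,0,0,0,0,0,0.46]]]'
python3 -m jog '[[[0.02,0,-0.2,0,0,0,0.46],[0.03,0,-0.4,0,0,0,0.46],[0.05,0,-0.4,0,0,0,0.46],[0.1,0,-0.4,0,0,0,0.46],[0,0,0,0,0,-0.036,0.46]]]'
python3 - <<'E'
from h import *
plan(.3494,.0361,.19,89.7)
E
```

```text
time: 38.32
tool_pos: [0.5627, -0.3021, 0.045]
eef_rot: [0.028, 1.0, -0.0, 0.0]
wrist_force: [0.2, -0.2, -0.4]
finger_gap: 0.0623
gripper_force: 0.0
time: 38.73
tool_pos: [0.5442, -0.3023, 0.1933]
eef_rot: [0.001, 1.0, -0.003, 0.004]
wrist_force: [1.2, 0.2, -0.2]
finger_gap: 0.0625
gripper_force: 0.0
pos [ 0.5442 -0.3023  0.1933] yaw 89.9 d_world [-0.1948  0.3384 -0.0033]
rot90 total [-0.003  0.006  0.003] shift/10cm old axes [ 1.952e+00  3.382e+00 -2.000e-03] goal axes [1.966 3.374 0.033] minrows 9.36
```

```bash
python3 -m jog '[[[0.195,0.338,0,0,0,0,1],[0.195,0.338,0,0,0,0,1],[0.195,0.338,0,0,0,0,1],[0.195,0.338,0,0,0,0,1],[0.195,0.338,0,0,0,0,1]]]'>/dev/null
python3 -m jog '[[[0.195,0.338,0,0,0,0,1],[0.195,0.338,0,0,0,0,1],[0.195,0.338,0,0,0,0,1],[0.195,0.338,0,0,0,0,1],[0.195,0.338,0,0,0,0,1]]]'>/dev/null
python3 -m jog '[[[0,0,0,0,0,0,1],[0,0,0,0,0,0,1]]]'
python3 - <<'E'
from h import *
plan(.3494,.0361,.034,89.7)
c=pic('top','t11');f=cv2.cvtColor(c['frame'],cv2.COLOR_RGB2BGR)
cv2.imwrite('pics/t11c.png',cv2.resize(f[125:215,310:395],None,fx=6.5,fy=6.5,interpolation=cv2.INTER_CUBIC))
E
```

```text
time: 39.73
tool_pos: [0.3472, 0.0386, 0.1853]
eef_rot: [-0.002, 1.0, 0.0, 0.001]
wrist_force: [0.5, 0.3, 0.3]
finger_gap: 0.0855
gripper_force: 0.0
pos [0.3472 0.0386 0.1853] yaw 90.3 d_world [ 0.0022 -0.0025 -0.1513]
rot90 total [0.    0.001 0.006] shift/10cm old axes [-0.02  -0.025  1.513] goal axes [-0.022 -0.025  1.513] minrows 3.63
```

View pics/t11c.png

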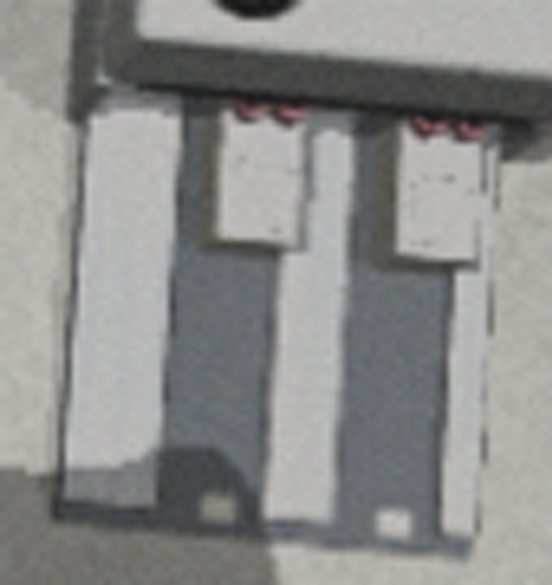

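Run:
```python
from h import *
c=viewer.camera('top'); g=cv2.cvtColor(c['frame'],cv2.COLOR_RGB2GRAY).astype(float)
def edge(col,r0,r1,thr=None):
    p=g[r0:r1,col]; 
    hi,lo=p[:4].mean(),p.min(); t=(hi+lo)/2
    i=np.where(p<t)[0][0]; return r0+i-1+(p[i-1]-t)/(p[i-1]-p[i])
def left(row,c0,c1): 
    p=g[row,c0:c1]; return p
for name,cols in dict(rack2=range(346,354),rack1=range(373,381)).items():
    P=[inrd(q)[:2] for col in cols for q in px2w(c,[(col,edge(col,154,170))],.052)]
    print(name,np.round([p[0] for p in P],1),'y',P[0][1],P[-1][1])
for name,z in dict(bed=.010).items():
    for col in (325,333,350,365,378):
        p=g[195:215,col]; print(col,p.astype(int).tolist())
```

```text
rack2 [-19.1 -18.9 -18.6 -18.5 -18.6 -18.6 -18.5 -18. ] y 34.7 13.3
rack1 [-19.4 -19.4 -20.1 -20.4 -20.2 -20.  -19.7 -19.4] y -48.3 -69.9
325 [186, 171, 129, 126, 124, 126, 117, 93, 72, 71, 73, 96, 114, 115, 118, 116, 107, 112, 109, 112]
333 [113, 116, 116, 111, 112, 115, 120, 103, 74, 71, 72, 85, 107, 111, 111, 114, 114, 109, 112, 111]
350 [96, 107, 116, 119, 123, 127, 134, 136, 129, 110, 79, 70, 73, 95, 116, 112, 117, 114, 111, 109]
365 [108, 111, 114, 111, 104, 113, 105, 109, 111, 108, 107, 113, 108, 101, 136, 170, 179, 172, 174, 175]
378 [160, 171, 169, 174, 172, 174, 174, 172, 174, 176, 172, 152, 117, 109, 109, 131, 165, 180, 179, 176]
```

Both racks stand home in their lanes, with tail edges level at (257,243) and (435,259) in the crop. Next is lid A, back onto its box.

```bash
python3 -m jog '[[[-0.022,-0.025,0.35,0,0,0.006,1],[0,0,0.35,0,0,0,1],[0,0,0.35,0,0,0,1],[0,0,0.3,0,0,0,1],[0,0,0.12,0,0,0,1]]]'>/dev/null
python3 -m jog '[[[0,0,0,0,0,0,1],[0,0,0,0,0,0,-1],[0,0,0,0,0,0,-1],[0,0,0,0,0,0,-1],[0,0,0,0,0,0,-1]]]'
python3 -m jog '[[[0,0,0,0,0,0,-1],[0,0,0,0,0,0,-1],[0,0,0,0,0,0,-1],[0,0,0,0,0,0,-1]]]'
python3 -m jog '[[[0,0,-0.2,0,0,0,-1],[0,0,-0.4,0,0,0,-1],[0,0,-0.4,0,0,0,-1],[0,0,-0.4,0,0,0,-1],[0,0,-0.25,0,0,0,-1]]]'
python3 - <<'E'
from h import *
plan(.5345,.3657,.19,89.7)
E
```

```text
time: 40.67
tool_pos: [0.3507, 0.0346, 0.0388]
eef_rot: [0.005, 1.0, 0.0, 0.001]
wrist_force: [-0.6, 0.2, 0.3]
finger_gap: 0.0387
gripper_force: 0.0
time: 41.0
tool_pos: [0.3503, 0.0347, 0.0386]
eef_rot: [0.004, 1.0, 0.0, 0.001]
wrist_force: [-3.3, -0.3, 13.7]
finger_gap: 0.0127
gripper_force: 58.8
time: 41.42
tool_pos: [0.3503, 0.0348, 0.2067]
eef_rot: [0.004, 1.0, 0.0, 0.002]
wrist_force: [1.8, 0.0, -1.1]
finger_gap: 0.0129
gripper_force: 59.8
pos [0.3503 0.0348 0.2067] yaw 89.5 d_world [ 0.1842  0.3309 -0.0167]
rot90 total [ 0.     0.002 -0.002] shift/10cm old axes [-1.812  3.325  0.174] goal axes [-1.825  3.319  0.167] minrows 9.09
```

```bash
python3 -m jog '[[[-0.182,0.332,0,0,0,0,-1],[-0.182,0.332,0,0,0,0,-1],[-0.182,0.332,0,0,0,0,-1],[-0.182,0.332,0,0,0,0,-1],[-0.182,0.332,0,0,0,0,-1]]]'>/dev/null
python3 -m jog '[[[-0.182,0.332,0,0,0,0,-1],[-0.182,0.332,0,0,0,0,-1],[-0.182,0.332,0,0,0,0,-1],[-0.182,0.332,0,0,0,0,-1],[-0.182,0.332,0,0,0,0,-1]]]'>/dev/null
python3 -m jog '[[[0,0,0.25,0,0,-0.002,-1],[0,0,0.3,0,0,0,-1],[0,0,0.15,0,0,0,-1],[0,0,0,0,0,0,-1],[0,0,0,0,0,0,-1]]]'
python3 - <<'E'
from h import *
plan(.5354,.3657,.0986,89.7)
E
```

```text
time: 42.67
tool_pos: [0.5343, 0.3648, 0.1327]
eef_rot: [0.003, 1.0, -0.0, -0.001]
wrist_force: [-0.6, 0.3, -0.8]
finger_gap: 0.0125
gripper_force: 59.6
pos [0.5343 0.3648 0.1327] yaw 89.7 d_world [ 0.0011  0.0009 -0.0341]
rot90 total [-0.001 -0.001 -0.   ] shift/10cm old axes [-0.011  0.01   0.341] goal axes [-0.011  0.009  0.341] minrows 0.82
```

```bash
python3 -m jog '[[[-0.011,0.009,0.12,0,0,0,-1],[0,0,0.1,0,0,0,-1],[0,0,0.08,0,0,0,-1],[0,0,0.04,0,0,0,-1],[0,0,0.01,0,0,0,-1]]]'>/dev/null
python3 -m jog '[[[0,0,0,0,0,0,-1],[0,0,0,0,0,0,-1]]]'
python3 - <<'E'
from h import *
plan(.5354,.3657,.0986,89.7)
E
```

```text
time: 43.25
tool_pos: [0.5359, 0.3659, 0.0996]
eef_rot: [0.003, 1.0, 0.0, 0.0]
wrist_force: [-8.1, -3.8, 14.8]
finger_gap: 0.0127
gripper_force: 61.9
pos [0.5359 0.3659 0.0996] yaw 89.7 d_world [-0.0005 -0.0002 -0.001 ]
rot90 total [ 0.     0.001 -0.001] shift/10cm old axes [ 0.005 -0.002  0.01 ] goal axes [ 0.005 -0.002  0.01 ] minrows 0.03
```

```bash
python3 -m jog '[[[0,0,0,0,0,0,1],[0,0,0,0,0,0,1],[0,0,0,0,0,0,1],[0,0,0,0,0,0,1],[0,0,0,0,0,0,1]]]'
python3 -m jog '[[[0,0,-0.3,0,0,0,1],[0,0,-0.4,0,0,0,1],[0,0,-0.3,0,0,0.033,1],[0,0,0,0,0,0,1]]]'
python3 - <<'E'
from h import *
plan(*rd(-60,23.5),.19,86.8)
E
```

```text
time: 43.67
tool_pos: [0.5359, 0.3659, 0.0979]
eef_rot: [0.003, 1.0, -0.0, -0.0]
wrist_force: [-0.1, 0.3, 0.8]
finger_gap: 0.0723
gripper_force: 0.0
time: 44.0
tool_pos: [0.5378, 0.3672, 0.2045]
eef_rot: [0.03, 1.0, 0.002, 0.003]
wrist_force: [0.8, -0.2, 0.0]
finger_gap: 0.0855
gripper_force: 0.0
pos [0.5378 0.3672 0.2045] yaw 86.5 d_world [-0.0282 -0.665  -0.0145]
rot90 total [ 0.003  0.004 -0.003] shift/10cm old axes [-0.122 -6.656  0.112] goal axes [-0.089 -6.656  0.145] minrows 15.97
```

```bash
python3 -m jog '[[[0,-0.37,0,0,0,0,-1],[0,-0.37,0,0,0,0,-1],[0,-0.37,0,0,0,0,-1],[0,-0.37,0,0,0,0,-1],[0,-0.37,0,0,0,0,-1]]]'>/dev/null
python3 -m jog '[[[0,-0.37,0,0,0,0,-1],[0,-0.37,0,0,0,0,-1],[0,-0.37,0,0,0,0,-1],[0,-0.37,0,0,0,0,-1],[0,-0.37,0,0,0,0,-1]]]'>/dev/null
python3 -m jog '[[[0,-0.37,0,0,0,0,-1],[0,-0.37,0,0,0,0,-1],[0,-0.37,0,0,0,0,-1],[0,-0.37,0,0,0,0,-1],[0,-0.37,0,0,0,0,-1]]]'>/dev/null
python3 -m jog '[[[0,-0.37,0,0,0,0,-1],[0,-0.37,0,0,0,0,-1],[0,-0.37,0,0,0,-0.003,-1],[0,0,0,0,0,0,-1],[0,0,0,0,0,0,-1]]]'
python3 - <<'E'
from h import *
plan(*rd(-50,23.5),.042,86.8); print(inrd(status.read_state()['tool_pos']))
c=pic('top','t12')
A=cv2.imread('pics/top0.png',0);B=cv2.imread('pics/t12.png',0)
for n,(r0,r1,c0,c1) in dict(A=(120,200,97,158),B=(94,175,163,228),C=(96,175,236,298),red=(240,320,330,392),byst=(170,265,125,192),mark=(185,245,285,330)).items():
    s=cv2.phaseCorrelate(A[r0:r1,c0:c1].astype(float),B[r0:r1,c0:c1].astype(float),cv2.createHanningWindow((c1-c0,r1-r0),cv2.CV_64F))
    print(n,np.round(s[0],2),round(s[1],2))
E
```

```text
time: 45.67
tool_pos: [0.497, -0.3007, 0.1974]
eef_rot: [0.028, 1.0, 0.0, -0.0]
wrist_force: [0.3, 0.7, 0.0]
finger_gap: -0.0
gripper_force: 0.0
pos [ 0.497  -0.3007  0.1974] yaw 86.8 d_world [ 0.0225  0.0022 -0.1554]
rot90 total [ 0. -0. -0.] shift/10cm old axes [-0.224  0.035  1.554] goal axes [-0.224  0.035  1.554] minrows 3.77
[-72.4  20.  197.4]
A [ 0.98 -0.24] 1.01
B [0.72 0.44] 1.01
C [ 0.11 -0.43] 0.95
red [-0.62  0.74] 0.44
byst [0.26 0.04] 0.83
mark [0.37 0.14] 0.81
```

```bash
python3 -m jog '[[[0,0.035,0.38,0,0,0,-1],[0,0,0.38,0,0,0,-1],[0,0,0.38,0,0,0,-1],[0,0,0.38,0,0,0,-1],[0,0,0.03,0,0,0,-1]]]'>/dev/null
python3 -m jog '[[[-0.15,0,0,0,0,0,-1],[-0.15,0,0,0,0,0,-1],[-0.04,0,0,0,0,0,-1],[0,0,0,0,0,0,-1]]]'
python3 - <<'E'
from h import *
s=status.read_state();print(inrd(s['tool_pos']),s['wrist_force'].round(1))
E
```

```text
time: 46.47
tool_pos: [0.5331, -0.2969, 0.0445]
eef_rot: [0.026, 1.0, -0.0, 0.001]
wrist_force: [-0.3, -0.4, -0.3]
finger_gap: 0.0001
gripper_force: 0.0
[-36.5  25.8  44.5] [-0.3 -0.4 -0.3]
```

```bash
python3 -m jog '[[[-0.03,-0.025,0,0,0,0,-1],[-0.02,0,0,0,0,0,-1],[0,0,0,0,0,0,-1]]]'
python3 -m jog '[[[-0.02,0,0,0,0,0,-1],[0,0,0,0,0,0,-1]]]'
python3 - <<'E'
from h import *
s=status.read_state();print(inrd(s['tool_pos']),s['wrist_force'].round(1))
E
```

```text
time: 46.72
tool_pos: [0.5365, -0.3002, 0.0434]
eef_rot: [0.027, 1.0, -0.0, 0.0]
wrist_force: [-0.4, 0.2, -0.2]
finger_gap: 0.0001
gripper_force: 0.0
time: 46.88
tool_pos: [0.5378, -0.3002, 0.0429]
eef_rot: [0.027, 1.0, 0.0, -0.001]
wrist_force: [-5.2, 0.1, 4.1]
finger_gap: 0.0002
gripper_force: 2.5
[-31.6  22.8  42.9] [-5.2  0.1  4.1]
```

```bash
python3 -m jog '[[[-0.015,0,0,0,0,0,-1],[0,0,0,0,0,0,-1],[0,0,0,0,0,0,-1]]]'
python3 - <<'E'
from h import *
s=status.read_state();print(inrd(s['tool_pos']),s['wrist_force'].round(1))
E
```

```text
time: 47.13
tool_pos: [0.5379, -0.3002, 0.0428]
eef_rot: [0.027, 1.0, 0.0, -0.002]
wrist_force: [-14.9, 0.8, 10.0]
finger_gap: 0.0
gripper_force: 7.3
[-31.5  22.8  42.8] [-14.9   0.8  10. ]
```

```bash
python3 -m jog '[[[0.2,0,0,0,0,0,-1],[0,-0.28,0,0,0,0,-1],[0,-0.28,0,0,0,0,-1],[0,-0.28,0,0,0,0,-1],[0,0,0,0,0,0,-1]]]'>/dev/null
python3 -m jog '[[[0,0,0,0,0,0,-1],[-0.1,0,0,0,0,0,-1],[-0.04,0,0,0,0,0,-1],[0,0,0,0,0,0,-1]]]'
python3 - <<'E'
from h import *
s=status.read_state();print(inrd(s['tool_pos']),s['wrist_force'].round(1))
E
```

```text
time: 47.88
tool_pos: [0.5303, -0.383, 0.0429]
eef_rot: [0.026, 1.0, 0.0, 0.0]
wrist_force: [0.8, -0.4, 0.4]
finger_gap: 0.0002
gripper_force: 0.0
[-34.5 -60.3  42.9] [ 0.8 -0.4  0.4]
```

```bash
python3 -m jog '[[[-0.02,-0.012,0,0,0,0.001,-1],[-0.015,0,0,0,0,0,-1],[0,0,0,0,0,0,-1]]]'
python3 -m jog '[[[-0.015,0,0,0,0,0,-1],[0,0,0,0,0,0,-1],[0,0,0,0,0,0,-1]]]'
python3 - <<'E'
from h import *
s=status.read_state();print(inrd(s['tool_pos']),s['wrist_force'].round(1))
E
```

```text
time: 48.13
tool_pos: [0.5322, -0.3847, 0.0428]
eef_rot: [0.027, 1.0, 0.0, -0.001]
wrist_force: [-5.1, 0.7, 3.8]
finger_gap: 0.0001
gripper_force: 2.5
time: 48.38
tool_pos: [0.5322, -0.3847, 0.0428]
eef_rot: [0.028, 1.0, 0.0, -0.002]
wrist_force: [-15.6, 3.6, 10.0]
finger_gap: 0.0002
gripper_force: 7.7
[-32.4 -62.   42.8] [-15.6   3.6  10. ]
```

Both tails were pushed firmly onto the stop. The contact points (-31.5 and -32.4 mm) show the reader is turned about 0.6° more than I estimated, so the racks may sit slightly skewed to their rails. I'll re-grip each tail with the corrected yaw and re-snug it, starting with rack 1.

```bash
sed -i 's/-0.0563\])/-0.0668])/' h.py
python3 -m jog '[[[0.1,0,0,0,0,0,0.46],[0,0,-0.3,0,0,0.007,0.46],[0,0,-0.3,0,0,0,0.46],[0,0,0,0,0,0,0.46]]]'
python3 - <<'E'
from h import *
plan(*rd(-9,-61.4),.045,86.17); print(inrd(status.read_state()['tool_pos']))
E
```

```text
time: 48.72
tool_pos: [0.5262, -0.386, 0.1087]
eef_rot: [0.033, 0.999, -0.002, 0.003]
wrist_force: [1.1, -0.7, 1.2]
finger_gap: 0.0481
gripper_force: 0.0
pos [ 0.5262 -0.386   0.1087] yaw 86.2 d_world [ 0.0288  0.0006 -0.0637]
rot90 total [-0.002  0.004  0.001] shift/10cm old axes [-0.283  0.028  0.639] goal axes [-0.287  0.026  0.637] minrows 1.68
[-37.7 -64.  108.7]
```

```bash
python3 -m jog '[[[-0.15,0.026,0,0,0,0,0.46],[-0.135,0,0,0,0,0,0.46],[0,0,0.3,0,0,0,0.46],[0,0,0.25,0,0,0,0.46],[0,0,0.08,0,0,0,0.46]]]'>/dev/null
python3 -m jog '[[[0,0,0,0,0,0,0.46],[0,0,0,0,0,0,-1],[0,0,0,0,0,0,-1],[0,0,0,0,0,0,-1],[0,0,0,0,0,0,-1]]]'
python3 -m jog '[[[0,0,-0.015,0,0,0,-1],[0,0,0,0,0,0,-1]]]' >/dev/null
python3 - <<'E'
from h import *
s=status.read_state();print(inrd(s['tool_pos']),s['wrist_force'].round(1),s['moment'].round(2))
E
```

```text
time: 49.55
tool_pos: [0.5537, -0.3846, 0.0419]
eef_rot: [0.033, 0.999, -0.001, 0.001]
wrist_force: [-2.0, 1.2, 7.3]
finger_gap: 0.0388
gripper_force: 61.8
[-10.7 -60.5  42.5] [ 0.1  0.5 -3. ] [ 0.02  0.1  -0.03]
```

```bash
python3 -m jog '[[[0.005,-0.015,0.005,0,0,0,-1],[0,-0.01,0,0,0,0,-1],[0,0,0,0,0,0,-1],[0,0,0,0,0,0,-1]]]' >/dev/null
python3 - <<'E'
from h import *
s=status.read_state();print(inrd(s['tool_pos']),s['wrist_force'].round(1),s['moment'].round(2))
E
```

```text
[-11.  -61.3  41.9] [-0.7 13.1 12.9] [2.74 0.08 0.05]
```

```bash
python3 -m jog '[[[0,0,-0.005,0,0,0.004,-1],[0,0,0,0,0,0,-1],[0,0,0,0,0,0,-1]]]' >/dev/null
python3 - <<'E'
from h import *
s=status.read_state();print(inrd(s['tool_pos']),s['wrist_force'].round(1),s['moment'].round(2))
E
python3 -m jog '[[[-0.01,0,0,0,0,0,-1],[-0.01,0,0,0,0,0,-1],[-0.005,0,0,0,0,0,-1],[0,0,0,0,0,0,-1]]]' >/dev/null
python3 - <<'E'
from h import *
s=status.read_state();print(inrd(s['tool_pos']),s['wrist_force'].round(1),s['moment'].round(2))
E
```

```text
[-10.9 -61.3  42. ] [ 2.8 11.7  6.5] [ 2.35 -0.47  0.36]
[-10.8 -61.3  41.9] [-16.3  13.8  18.9] [2.71 3.01 0.54]
```

```bash
python3 -m jog '[[[0,0,0,0,0,0,0.46],[0,0,0,0,0,0,0.46],[0,0,0,0,0,0,0.46],[0,0,0,0,0,0,0.46]]]'
python3 -m jog '[[[0.02,0,-0.3,0,0,0,0.46],[0,0,-0.4,0,0,0,0.46],[0,0.284,0,0,0,0,0.46],[0,0.284,0,0,0,0,0.46],[0,0.284,0,0,0,0,0.46]]]'>/dev/null
python3 -m jog '[[[0,0,0,0,0,0,0.46],[0,0,0,0,0,0,0.46]]]'>/dev/null
python3 - <<'E'
from h import *
plan(*rd(-10.5,23.8),.0455,86); print(inrd(status.read_state()['tool_pos']))
E
```

```text
time: 50.97
tool_pos: [0.555, -0.3869, 0.0415]
eef_rot: [0.036, 0.999, -0.0, 0.0]
wrist_force: [-0.8, -0.0, -0.5]
finger_gap: 0.0624
gripper_force: 0.0
pos [ 0.5594 -0.3004  0.1117] yaw 86.0 d_world [-0.0001  0.0002 -0.0662]
rot90 total [-0.  0. -0.] shift/10cm old axes [0.002 0.002 0.662] goal axes [0.002 0.002 0.662] minrows 1.59
[-10.3  23.6 111.7]
```

```bash
python3 -m jog '[[[0,0,0.3,0,0,0,0.46],[0,0,0.28,0,0,0,0.46],[0,0,0.08,0,0,0,0.46],[0,0,0,0,0,0,0.46]]]'>/dev/null
python3 -m jog '[[[0,0,0,0,0,0,-1],[0,0,0,0,0,0,-1],[0,0,0,0,0,0,-1],[0,0,0,0,0,0,-1],[0,0,-0.015,0,0,0,-1]]]'
python3 -m jog '[[[0.005,-0.015,0.005,0,0,0,-1],[0,-0.01,0,0,0,0,-1],[0,0,0,0,0,0,-1],[0,0,0,0,0,0,-1]]]' >/dev/null
python3 - <<'E'
from h import *
s=status.read_state();print(inrd(s['tool_pos']),s['wrist_force'].round(1),s['moment'].round(2))
E
```

```text
time: 52.3
tool_pos: [0.5598, -0.3007, 0.0483]
eef_rot: [0.036, 0.999, 0.001, 0.001]
wrist_force: [1.6, 8.3, -6.1]
finger_gap: 0.0386
gripper_force: 61.0
[-10.   23.1  48.3] [ 1.2 26.2 10.5] [ 5.78 -0.26  0.17]
```

```bash
python3 -m jog '[[[-0.005,0.012,0.006,0,0,0,-1],[-0.01,0,0,0,0,0,-1],[-0.01,0,0,0,0,0,-1],[0,0,0,0,0,0,-1]]]' >/dev/null
python3 - <<'E'
from h import *
s=status.read_state();print(inrd(s['tool_pos']),s['wrist_force'].round(1),s['moment'].round(2))
E
```

```text
[-9.7 23.3 47.5] [-15.   19.5  16.8] [4.3  2.82 0.07]
```

```bash
python3 -m jog '[[[0,0,0,0,0,0,0.46],[0,0,0,0,0,0,0.46],[0,0,0,0,0,0,0.46],[0,0,0,0,0,0,0.46]]]'
python3 -m jog '[[[0.02,0,-0.3,0,0,0,0.46],[0.03,0,-0.4,0,0,0,0.46],[0.05,0,-0.4,0,0,0,0.46],[0,0,-0.4,0,0,0,-1],[0,0,-0.3,0,0,0,-1]]]'
python3 - <<'E'
from h import *
t=pic('top');s=pic('scene')
for z in (.16,.165,.17,.175,.18): print(z,px2w(t,[(159/4+310,196/4+70)],z)[0,:2].round(4),px2w(s,[(150.3,259.7)],z)[0,:2].round(4))
plan(.647,-.27,.23)
E
```

```text
time: 53.3
tool_pos: [0.5615, -0.3035, 0.0467]
eef_rot: [0.036, 0.999, -0.0, 0.001]
wrist_force: [-0.6, -0.1, -0.3]
finger_gap: 0.0626
gripper_force: 0.0
time: 53.72
tool_pos: [0.551, -0.3026, 0.23]
eef_rot: [0.036, 0.999, -0.001, 0.002]
wrist_force: [0.3, -0.2, -0.0]
finger_gap: 0.0389
gripper_force: 0.0
0.16 [ 0.65  -0.272] [ 0.6384 -0.2707]
0.165 [ 0.6484 -0.2706] [ 0.6421 -0.2693]
0.17 [ 0.6469 -0.2693] [ 0.6459 -0.2679]
0.175 [ 0.6453 -0.2679] [ 0.6497 -0.2665]
0.18 [ 0.6438 -0.2666] [ 0.6534 -0.2651]
pos [ 0.5527 -0.3035  0.232 ] yaw 85.9 d_world [ 0.0943  0.0335 -0.002 ]
rot90 total [-0.002  0.005  0.   ] shift/10cm old axes [-0.916  0.402  0.026] goal axes [-0.916  0.402  0.02 ] minrows 2.4
```

```bash
python3 -m jog '[[[-0.305,0.14,0,0,0,0,-1],[-0.305,0.14,0,0,0,0,-1],[-0.305,0.14,0,0,0,0,-1],[0,0,0,0,0,0,-1],[0,0,0,0,0,0,-1]]]'
python3 - <<'E'
from h import *
plan(.6466,-.2685,.195)
c=viewer.camera('top'); g=cv2.cvtColor(c['frame'],cv2.COLOR_RGB2GRAY).astype(float)
print(np.abs(g[150:175,335:395]-cv2.imread('pics/t12.png',0)[150:175,335:395]).mean(0).astype(int).tolist())
for name,cols in dict(rack2=range(346,354),rack1=range(373,381)).items():
    for col in list(cols)[::3]: print(name,col,g[150:170,col].astype(int).tolist())
E
```

```text
time: 54.23
tool_pos: [0.6464, -0.2662, 0.2243]
eef_rot: [0.035, 0.999, 0.0, -0.001]
wrist_force: [-0.6, -0.5, -0.0]
finger_gap: -0.0002
gripper_force: 0.0
pos [ 0.6464 -0.2662  0.2243] yaw 86.0 d_world [ 0.0002 -0.0023 -0.0293]
rot90 total [ 0.    -0.001  0.   ] shift/10cm old axes [-0.004 -0.023  0.293] goal axes [-0.004 -0.023  0.293] minrows 0.7
[118, 78, 38, 33, 32, 30, 27, 27, 49, 73, 72, 73, 72, 66, 65, 66, 64, 69, 76, 77, 69, 52, 51, 68, 73, 72, 74, 77, 71, 53, 45, 50, 51, 53, 56, 56, 41, 36, 30, 37, 39, 41, 44, 44, 46, 50, 52, 55, 53, 53, 55, 53, 53, 53, 52, 52, 52, 50, 51, 49]
rack2 346 [79, 82, 79, 76, 82, 77, 81, 75, 80, 80, 81, 81, 81, 86, 84, 91, 84, 85, 85, 84]
rack2 349 [83, 79, 79, 85, 83, 82, 77, 84, 84, 84, 84, 85, 80, 87, 86, 87, 88, 88, 86, 87]
rack2 352 [78, 79, 81, 81, 85, 85, 85, 84, 88, 86, 85, 91, 90, 88, 91, 90, 88, 88, 94, 90]
rack1 373 [85, 92, 90, 87, 86, 88, 86, 92, 90, 92, 96, 92, 93, 90, 94, 93, 89, 90, 93, 86]
rack1 376 [87, 85, 90, 87, 88, 91, 86, 86, 91, 90, 89, 89, 93, 89, 91, 88, 92, 87, 85, 89]
rack1 379 [86, 87, 88, 88, 88, 88, 95, 90, 92, 85, 90, 88, 90, 92, 91, 87, 85, 90, 82, 91]
```

```bash
python3 -m jog '[[[-0.004,-0.023,0.15,0,0,0,-1],[0,0,0.15,0,0,0,-1],[0,0,0.05,0,0,0,-1],[0,0,0,0,0,0,-1],[0,0,0,0,0,0,-1]]]'
python3 -m jog '[[[0,0,0.03,0,0,0,-1],[0,0,0.03,0,0,0,-1],[0,0,0,0,0,0,-1]]]'
```

```text
time: 54.7
tool_pos: [0.6444, -0.27, 0.1918]
eef_rot: [0.037, 0.999, -0.0, 0.0]
wrist_force: [-1.9, -0.7, 3.6]
finger_gap: -0.0001
gripper_force: 1.5
time: 54.95
tool_pos: [0.6451, -0.27, 0.1894]
eef_rot: [0.036, 0.999, -0.001, 0.002]
wrist_force: [-16.2, 3.6, 37.8]
finger_gap: -0.0
gripper_force: 18.9
```

```bash
python3 -m jog '[[[0,0,-0.04,0,0,0,-1],[0,0,0,0,0,0,-1],[0,0,0,0,0,0,-1]]]'
python3 -m jog '[[[0,0,-0.02,0,0,0,-1],[0,0,0,0,0,0,-1],[0,0,0,0,0,0,-1]]]'
python3 -m jog '[[[0,0,-0.02,0,0,0,-1],[0,0,0,0,0,0,-1],[0,0,0,0,0,0,-1]]]'
python3 -m jog '[[[0,0,-0.02,0,0,0,-1],[0,0,0,0,0,0,-1],[0,0,0,0,0,0,-1]]]'
```

```text
time: 55.2
tool_pos: [0.6453, -0.2698, 0.1899]
eef_rot: [0.036, 0.999, -0.0, 0.001]
wrist_force: [-4.0, -2.2, 14.3]
finger_gap: 0.0003
gripper_force: 7.5
time: 55.45
tool_pos: [0.6454, -0.2696, 0.191]
eef_rot: [0.036, 0.999, -0.0, 0.0]
wrist_force: [0.3, -2.6, 2.3]
finger_gap: -0.0002
gripper_force: 1.7
time: 55.7
tool_pos: [0.6454, -0.2693, 0.1928]
eef_rot: [0.036, 0.999, -0.0, -0.0]
wrist_force: [-0.6, -1.8, 2.5]
finger_gap: 0.0002
gripper_force: 1.3
time: 55.95
tool_pos: [0.6454, -0.2691, 0.1948]
eef_rot: [0.036, 0.999, 0.0, -0.0]
wrist_force: [-0.6, -0.0, 1.3]
finger_gap: -0.0001
gripper_force: 0.8
```

The force shows a spring over about 6 mm with a hard bottom, so the key went fully down. I'll retreat and do a numeric check of the racks.

```bash
python3 -m jog '[[[0,0,-0.3,0,0,0,-1],[0,0,-0.3,0,0,0,-1],[0.35,0.2,0,0,0,0,-1],[0.35,0.2,0,0,0,0,-1],[0.35,0.2,0,0,0,0,-1]]]' >/dev/null
python3 -m jog '[[[0.3,0.28,0,0,0,0,-1],[0.3,0.28,0,0,0,0,-1],[0.3,0.28,0,0,0,0,-1],[0.1,0.35,0,0,0,0,-1],[0.1,0.35,0,0,0,0,-1]]]'
python3 - <<'E'
from h import *
c=pic('top','t13'); g=cv2.cvtColor(c['frame'],cv2.COLOR_RGB2GRAY).astype(float)
def edge(col,r0,r1):
    p=g[r0:r1,col]; t=(p[:4].mean()+p.min())/2; i=np.where(p<t)[0][0]; return r0+i-1+(p[i-1]-t)/(p[i-1]-p[i])
for name,cols in dict(rack2=range(346,354),rack1=range(373,381)).items():
    P=[inrd(px2w(c,[(col,edge(col,154,170))],.052)[0])[:2] for col in cols]
    print(name,np.round([p[0] for p in P],1))
A=cv2.imread('pics/t11.png',0).astype(float)
d=np.abs(A-g)[125:215,315:395]; print('diff to t11',d.mean().round(1),np.argwhere(d>40).tolist()[:12])
print(status.read_state()['joint_vel'].round(2))
E
```

```text
time: 56.78
tool_pos: [0.4626, -0.0506, 0.256]
eef_rot: [0.037, 0.999, 0.0, 0.0]
wrist_force: [0.9, 1.3, -0.2]
finger_gap: 0.0
gripper_force: 0.0
rack2 [-20.3 -19.2 -19.  -18.8 -18.6 -18.7 -17.9 -16.4]
rack1 [-17.1 -16.8  -2.9 -16.6 -18.2 -18.  -17.7  -1.7]
diff to t11 41.2 [[0, 0], [0, 1], [0, 2], [0, 3], [0, 4], [0, 5], [0, 11], [0, 16], [0, 17], [0, 18], [0, 19], [0, 20]]
[-0.09  0.05  0.06  0.01 -0.01 -0.15]
```

```bash
python3 -m jog '[[[0.22,0.33,0,0,0,0,-1],[0.22,0.33,0,0,0,0,-1],[0.22,0.33,0,0,0,0,-1],[0.22,0.33,0,0,0,0,-1],[0.1,0.35,0,0,0,0,-1]]]'>/dev/null
python3 -m jog '[[[0,0.35,0,0,0,0,-1],[0,0.35,0,0,0,0,-1],[0,0,0,0,0,0,-1],[0,0,0,0,0,0,-1]]]'
python3 - <<'E'
from h import *
c=pic('top','t14'); g=cv2.cvtColor(c['frame'],cv2.COLOR_RGB2GRAY).astype(float)
def edge(col,r0,r1):
    p=g[r0:r1,col]; t=(p[:4].mean()+p.min())/2; i=np.where(p<t)[0][0]; return r0+i-1+(p[i-1]-t)/(p[i-1]-p[i])
for name,cols in dict(rack2=range(346,354),rack1=range(373,381)).items():
    P=[inrd(px2w(c,[(col,edge(col,154,170))],.052)[0])[:2] for col in cols]
    print(name,np.round([p[0] for p in P],1))
A=cv2.imread('pics/t11.png',0).astype(float)
d=np.abs(A-g)[125:215,315:395]; print('diff to t11',d.mean().round(1),(d>40).sum())
B=cv2.imread('pics/top0.png',0)
for n,(r0,r1,c0,c1) in dict(A=(120,200,97,158),B=(94,175,163,228),C=(96,175,236,298),red=(240,320,330,392),mark=(185,245,285,330)).items():
    print(n,cv2.phaseCorrelate(B[r0:r1,c0:c1].astype(float),g[r0:r1,c0:c1].astype(float),cv2.createHanningWindow((c1-c0,r1-r0),cv2.CV_64F)))
E
```

```text
time: 57.58
tool_pos: [0.3831, 0.193, 0.2554]
eef_rot: [0.034, 0.999, -0.0, -0.0]
wrist_force: [0.3, -0.9, -0.7]
finger_gap: -0.0003
gripper_force: 0.0
rack2 [-19.4 -19.2 -18.9 -18.7 -18.7 -18.7 -18.8 -18.3]
rack1 [-19.4 -19.8 -20.  -19.8 -19.7 -19.4 -19.1 -18.7]
diff to t11 6.9 435
A ((6.032992134479244, 10.975709211683256), 0.07708904890849197)
B ((0.786847214552381, 0.28082915173287404), 1.0007058788392238)
C ((0.10845599668191852, -0.4512354747371887), 0.9736585756409208)
red ((-0.2344382574577537, 0.014286969829782947), 0.5897307012481745)
mark ((0.7300641383099702, -0.5722743987360595), 0.7553735651854564)
```

```bash
python3 -c "
from bench import workorder
print(workorder.hand_in())"
```

```text
the job is handed in; nothing more can be done
None
```

I handed the job in: both loaded racks are home in their own lanes (box C's rack in lane 1, box A's in lane 2), the start key was pressed fully down after that, the empty rack is still in box B, and all three lids are back on. Lid A's seating was last checked before the key press, because the arm hid it afterwards; the hand-in gave no verdict.

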